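# Make up a battery pack's height with spacer plates and clamp it

## Robot

A 6-joint arm with a two-finger parallel gripper is mounted at the origin on the work surface. World frame = base frame: x ahead of the robot, y to its left, z up, the work surface at z = 0. Lengths are in mm, angles in rad, forces in N, time in s.
With the tool pointing down it reaches from about 225 to 875 mm from the base axis. Payload 3.4 kg.
Tool frame: the origin (TCP) lies midway between the tips of the shut fingers; the grasp point (between the pads) lies manip.hold_point_z behind it (manip.hold_point_z is the distance from the TCP to the grasp point, in mm); z points along the fingers, y is the line along which they close (so a half turn about z gives the same grasp; the last joint's range is limited). The gripper opens to 85 mm and grips with 20 to 120 N. Pads are 22 mm wide; open, the fingers measure 114 mm over their backs; the gripper's body (76 mm by 85 mm) begins 54 mm behind the grasp point. The pads swing forward as they close: fully open they stand 13 mm farther back than shut.
Start: joints at [1.099, 0.276, 1.505, -0, 1.361, -0.121], TCP at [197.616, 540.01, 231.328] pointing down, gripper open.
Joint ranges: [-2.89, 2.89], [-0.75, 2.08], [0.22, 2.7], [-1.18, 4.32], [0.11, 2.71], [-2.7, 2.7]. Speed limits (rad/s): [2.57, 2.57, 3.14, 3.14, 3.14, 3.14].

## Interface

Orientations are given as a unit quaternion [x, y, z, w].
In Python, from workcell import manip, vision, workorder gives the robot as it stands.
- The arm moves only by the shell command python3 -m pendant 'ROWS'. ROWS is JSON, a list of rows, each a list of 7 numbers: the shift along the tool's x, y, z normalised to -1 to 1, where 1 is 0.15 m, then the turn, a rotation vector about the tool's x, y, z normalised to -1 to 1, where 1 is 2 pi rad, then the closure, from 0 (fully open) to 1 (shut). In form: [[dx, dy, dz, rx, ry, rz, grip], ...]. A call has 1 to 12 rows; each row shifts and turns the commanded pose from where the row before left it, along the tool's axes as they then stand; what a row does not reach is not made up. A row lasts 1/12 s, in which the tool goes at most 41.7 mm and 7.16 degrees, less where a joint would pass 70% of its speed; a pose out of reach is approached as far as the arm can. A call with a number of a shift or a turn outside -1 to 1 is refused whole. A call with a gripper value outside its range is refused whole. The fingers move at their own pace and stop on an object; the grip force is fixed at half the most. Time passes only in rows, so rows that do not move let the fingers close. It gives the time, the measured TCP pose, the force, the opening and the grip force at its end, in the units of the state.
- manip.state(): the state, without advancing time (a new reading comes with each control period).
- vision.camera(name): name is "scene" or "side" or "wrist"; returns the picture (480x640x3 uint8, red, green, blue); there is no depth.
- vision.get_calibration(name): a dict with "mtx" (3x3 intrinsics, pixels), "world_to_cam" (4x4, takes a point from world to camera coordinates). Camera axes: x right, y up, looking along -z (the intrinsics and any distortion apply to the point x, -y, -z); pixel columns grow to the right and rows downward; lengths in mm; the calibration is good to about 2 mm. A picture is of the moment at which its call begins: read the wrist's pose just before it. get_calibration takes no time and is no camera call; for the wrist camera it gives the pose at the moment of the call.
- workorder.finish_job(): hands the job in; it is judged then, once.
The state is a dict: "time": time; "joint_positions": joint angles; "joint_velocities": joint speeds; "joint_efforts": joint torques, N m; "position": TCP position; "tcp_rot": TCP orientation; "force": force on the tool from outside, world axes, zero at the start; "moment": the same for the moment, N m; "grip_width": finger opening in mm; "grasp_force": force on a finger pad.
Only numpy, scipy, OpenCV 4.12 (cv2) and the standard library are available. Lean on these libraries where they do the work, as an engineer would, in place of code of your own. Each camera call takes 0.05 s, during which the arm holds its last target. There are 200 camera calls.

## Task

Pack up the battery pack that stands between the two toggle clamps: take from the sloping tray the two spacer plates that together bring it level with the tops of the clamp blocks, and lay them one on the other, flat, centred and square on the pack. Lay the ribbed pressure plate on top in the same way, then swing both clamp handles fully down, one after the other. Do not squeeze or shift any battery pack, and leave the tape, the bottle and the reel beside them where they are.

Things in the scene. Friction and masses are not known exactly. Their poses are not given: they have to be found in the camera images.
- jig: clamping jig, fixed: white chipboard panel 18 mm thick (x -75 to +220, y -200 to +200 mm) with a toggle clamp on an aluminium block left and right of the pack. Origin: on the bench, under the middle of the pack's place; x away from the robot, y to the left along the line of the clamps, z up. The pack stands on the panel between strips 7 mm high
- block_left (a point): middle of the top of the aluminium clamp block on the jig's +y side: 80 mm from the jig's middle, 81 mm above the bench (63 above the panel), which is where the top of the upper spacer belongs. Block 52 (x) x 50 (y) mm. Above it the clamp's rubber-footed bar, swung up when open: 60 to 90 mm from the middle, up to 150 mm above the bench; closed, it presses the plate 33 mm from the middle
- block_right (a point): the same on the jig's -y side (mirror image)
- pack6: battery pack of six flat grey cells, 48 x 80 mm, 30 mm high (5 mm a cell), thin green board on one long side. Origin: centre of its underside; x across (48 mm), y along its length, z up; axes as the jig's. One of the three packs, at random, stands in the jig's middle, the other two wait on the panel's far half
- pack7: battery pack of seven flat grey cells, 48 x 80 mm, 35 mm high (5 mm a cell), thin green board on one long side. Origin: centre of its underside; x across (48 mm), y along its length, z up; axes as the jig's. One of the three packs, at random, stands in the jig's middle, the other two wait on the panel's far half
- pack8: battery pack of eight flat grey cells, 48 x 80 mm, 40 mm high (5 mm a cell), thin green board on one long side. Origin: centre of its underside; x across (48 mm), y along its length, z up; axes as the jig's. One of the three packs, at random, stands in the jig's middle, the other two wait on the panel's far half
- tray: sloping black tray, fixed, 110 mm along the slope and 300 mm wide; its surface rises 30 degrees away from the robot, with a lip 8 mm high along the lower edge and low side walls. Origin: on the bench under the middle of the sloping surface, which is there 50 mm above the bench; x points away from the robot (uphill), y to its left, z up. The spacers lie against the lip about 95 mm apart in y
- spacer9: glass-epoxy spacer plate, pale yellow-green, 76 x 44 mm and 9 mm thick, two small dark holes on its long centre line; lies flat on the sloping tray, one of three side by side in random order. Origin: centre of its underside; x along its 76 mm length (up the slope, away from the robot), y across its 44 mm width, z out of its upper face
- spacer14: glass-epoxy spacer plate, pale yellow-green, 76 x 44 mm and 14 mm thick, two small dark holes on its long centre line; lies flat on the sloping tray, one of three side by side in random order. Origin: centre of its underside; x along its 76 mm length (up the slope, away from the robot), y across its 44 mm width, z out of its upper face
- spacer19: glass-epoxy spacer plate, pale yellow-green, 76 x 44 mm and 19 mm thick, two small dark holes on its long centre line; lies flat on the sloping tray, one of three side by side in random order. Origin: centre of its underside; x along its 76 mm length (up the slope, away from the robot), y across its 44 mm width, z out of its upper face
- pressure_plate: aluminium pressure plate 50 x 90 mm, 10 mm thick, with a rib to hold it by standing along the middle of its upper face: 14 mm wide, 44 mm long, its top 34 mm above the underside; two dark spots near the ends where the clamps press. Lies on the bench. Origin: centre of its underside; x across (50 mm), y along its 90 mm length and the rib, z up
- handle_left (a joint): handle of the clamp on the jig's +y side, rad: near 0 open, standing up, leaning 10 degrees outward; 1.4 fully down, level, pointing outward (+y). Pivot line along the jig's x, 94 mm from the middle in y, 103 mm above the bench; round grip 16 mm thick, its end 88 mm from the pivot. Stiff (about 2 N at the grip): stays where left
- handle_right (a joint): handle of the clamp on the jig's -y side, the mirror image: near 0 open, standing up; 1.4 fully down, level, pointing outward (-y)
- handle_left_grip (a point): point on the centre line of the left handle's round grip, 70 mm from its pivot
- handle_right_grip (a point): point on the centre line of the right handle's round grip, 70 mm from its pivot
- tape: roll of amber tape lying on the jig's panel between the waiting packs, 60 mm across, 19 mm high; origin under its centre; leave alone
- flux: small white bottle, 40 mm across, 80 mm high, on the bench between jig and tray, at the far side; origin under its centre; leave alone
- reel: grey reel standing on end, 58 mm across, 40 mm high, on the bench between the pressure plate and the jig; origin under its centre; leave alone
Things that resemble listed ones, but are neither listed nor needed, are in the scene too. What is shaped like the pressure_plate but blue is not meant. What is shaped like the spacer14 but red is not meant.

How it is judged (in metres and radians):
On the way, in this order (a step that is already met when the one before it is completed fails the run):
1. one spacer plate lies flat and square on the pack in the jig, let go (((horizontal distance between spacer9 and jig below 0.01 m and angle between spacer9's own z axis and vertical below 0.05 rad and angle between the x axis of spacer9 and the y axis of jig, either way round below 0.15 rad and z of spacer9 in the frame of jig above 0.045 m and linear speed of spacer9 below 0.02 m/s) or (horizontal distance between spacer14 and jig below 0.01 m and angle between spacer14's own z axis and vertical below 0.05 rad and angle between the x axis of spacer14 and the y axis of jig, either way round below 0.15 rad and z of spacer14 in the frame of jig above 0.045 m and linear speed of spacer14 below 0.02 m/s) or (horizontal distance between spacer19 and jig below 0.01 m and angle between spacer19's own z axis and vertical below 0.05 rad and angle between the x axis of spacer19 and the y axis of jig, either way round below 0.15 rad and z of spacer19 in the frame of jig above 0.045 m and linear speed of spacer19 below 0.02 m/s)) and contact force between the fingers and spacer9 below 0.1 N and contact force between the fingers and spacer14 below 0.1 N and contact force between the fingers and spacer19 below 0.1 N), for 0.2 s.
2. two spacer plates lie flat and square on the pack in the jig, let go ((((horizontal distance between spacer9 and jig below 0.01 m and angle between spacer9's own z axis and vertical below 0.05 rad and angle between the x axis of spacer9 and the y axis of jig, either way round below 0.15 rad and z of spacer9 in the frame of jig above 0.045 m and linear speed of spacer9 below 0.02 m/s) and (horizontal distance between spacer14 and jig below 0.01 m and angle between spacer14's own z axis and vertical below 0.05 rad and angle between the x axis of spacer14 and the y axis of jig, either way round below 0.15 rad and z of spacer14 in the frame of jig above 0.045 m and linear speed of spacer14 below 0.02 m/s)) or ((horizontal distance between spacer9 and jig below 0.01 m and angle between spacer9's own z axis and vertical below 0.05 rad and angle between the x axis of spacer9 and the y axis of jig, either way round below 0.15 rad and z of spacer9 in the frame of jig above 0.045 m and linear speed of spacer9 below 0.02 m/s) and (horizontal distance between spacer19 and jig below 0.01 m and angle between spacer19's own z axis and vertical below 0.05 rad and angle between the x axis of spacer19 and the y axis of jig, either way round below 0.15 rad and z of spacer19 in the frame of jig above 0.045 m and linear speed of spacer19 below 0.02 m/s)) or ((horizontal distance between spacer14 and jig below 0.01 m and angle between spacer14's own z axis and vertical below 0.05 rad and angle between the x axis of spacer14 and the y axis of jig, either way round below 0.15 rad and z of spacer14 in the frame of jig above 0.045 m and linear speed of spacer14 below 0.02 m/s) and (horizontal distance between spacer19 and jig below 0.01 m and angle between spacer19's own z axis and vertical below 0.05 rad and angle between the x axis of spacer19 and the y axis of jig, either way round below 0.15 rad and z of spacer19 in the frame of jig above 0.045 m and linear speed of spacer19 below 0.02 m/s))) and contact force between the fingers and spacer9 below 0.1 N and contact force between the fingers and spacer14 below 0.1 N and contact force between the fingers and spacer19 below 0.1 N), for 0.2 s.
3. the pressure plate lies flat and square on the spacers, its underside within 2 mm of the level of the clamp blocks' tops, let go ((((horizontal distance between spacer9 and jig below 0.01 m and angle between spacer9's own z axis and vertical below 0.05 rad and angle between the x axis of spacer9 and the y axis of jig, either way round below 0.15 rad and z of spacer9 in the frame of jig above 0.045 m and linear speed of spacer9 below 0.02 m/s) and (horizontal distance between spacer14 and jig below 0.01 m and angle between spacer14's own z axis and vertical below 0.05 rad and angle between the x axis of spacer14 and the y axis of jig, either way round below 0.15 rad and z of spacer14 in the frame of jig above 0.045 m and linear speed of spacer14 below 0.02 m/s)) or ((horizontal distance between spacer9 and jig below 0.01 m and angle between spacer9's own z axis and vertical below 0.05 rad and angle between the x axis of spacer9 and the y axis of jig, either way round below 0.15 rad and z of spacer9 in the frame of jig above 0.045 m and linear speed of spacer9 below 0.02 m/s) and (horizontal distance between spacer19 and jig below 0.01 m and angle between spacer19's own z axis and vertical below 0.05 rad and angle between the x axis of spacer19 and the y axis of jig, either way round below 0.15 rad and z of spacer19 in the frame of jig above 0.045 m and linear speed of spacer19 below 0.02 m/s)) or ((horizontal distance between spacer14 and jig below 0.01 m and angle between spacer14's own z axis and vertical below 0.05 rad and angle between the x axis of spacer14 and the y axis of jig, either way round below 0.15 rad and z of spacer14 in the frame of jig above 0.045 m and linear speed of spacer14 below 0.02 m/s) and (horizontal distance between spacer19 and jig below 0.01 m and angle between spacer19's own z axis and vertical below 0.05 rad and angle between the x axis of spacer19 and the y axis of jig, either way round below 0.15 rad and z of spacer19 in the frame of jig above 0.045 m and linear speed of spacer19 below 0.02 m/s))) and horizontal distance between pressure_plate and jig below 0.01 m and angle between pressure_plate's own z axis and vertical below 0.05 rad and angle between the y axis of pressure_plate and the y axis of jig, either way round below 0.15 rad and z of pressure_plate in the frame of jig between 0.079 and 0.083 m and linear speed of pressure_plate below 0.02 m/s and contact force between the fingers and pressure_plate below 0.1 N), for 0.2 s.
4. one clamp handle is fully down (horizontal distance between pressure_plate and jig below 0.01 m and angle between pressure_plate's own z axis and vertical below 0.05 rad and angle between the y axis of pressure_plate and the y axis of jig, either way round below 0.15 rad and z of pressure_plate in the frame of jig between 0.079 and 0.083 m and linear speed of pressure_plate below 0.02 m/s and value of joint any of handle_left, handle_right above 1.33 rad), for 0.1 s.
5. both clamp handles are fully down (horizontal distance between pressure_plate and jig below 0.01 m and angle between pressure_plate's own z axis and vertical below 0.05 rad and angle between the y axis of pressure_plate and the y axis of jig, either way round below 0.15 rad and z of pressure_plate in the frame of jig between 0.079 and 0.083 m and linear speed of pressure_plate below 0.02 m/s and value of joint each of handle_left, handle_right above 1.33 rad), for 0.2 s.
At the end, for the whole second after the job is handed in: Two spacers and the pressure plate lie on the pack in the jig, each flat (within 0.05 rad), centred within 10 mm and square within 0.15 rad; the pressure plate's underside is within 2 mm of the level of the clamp blocks' tops; both clamp handles are fully down (past 1.33 of 1.4 rad) (all of step 5 and (((horizontal distance between spacer9 and jig below 0.01 m and angle between spacer9's own z axis and vertical below 0.05 rad and angle between the x axis of spacer9 and the y axis of jig, either way round below 0.15 rad and z of spacer9 in the frame of jig above 0.045 m and linear speed of spacer9 below 0.02 m/s) and (horizontal distance between spacer14 and jig below 0.01 m and angle between spacer14's own z axis and vertical below 0.05 rad and angle between the x axis of spacer14 and the y axis of jig, either way round below 0.15 rad and z of spacer14 in the frame of jig above 0.045 m and linear speed of spacer14 below 0.02 m/s)) or ((horizontal distance between spacer9 and jig below 0.01 m and angle between spacer9's own z axis and vertical below 0.05 rad and angle between the x axis of spacer9 and the y axis of jig, either way round below 0.15 rad and z of spacer9 in the frame of jig above 0.045 m and linear speed of spacer9 below 0.02 m/s) and (horizontal distance between spacer19 and jig below 0.01 m and angle between spacer19's own z axis and vertical below 0.05 rad and angle between the x axis of spacer19 and the y axis of jig, either way round below 0.15 rad and z of spacer19 in the frame of jig above 0.045 m and linear speed of spacer19 below 0.02 m/s)) or ((horizontal distance between spacer14 and jig below 0.01 m and angle between spacer14's own z axis and vertical below 0.05 rad and angle between the x axis of spacer14 and the y axis of jig, either way round below 0.15 rad and z of spacer14 in the frame of jig above 0.045 m and linear speed of spacer14 below 0.02 m/s) and (horizontal distance between spacer19 and jig below 0.01 m and angle between spacer19's own z axis and vertical below 0.05 rad and angle between the x axis of spacer19 and the y axis of jig, either way round below 0.15 rad and z of spacer19 in the frame of jig above 0.045 m and linear speed of spacer19 below 0.02 m/s)))); the robot touches nothing.
It fails at once if a battery pack was shifted more than 15 mm (distance of any of pack6, pack7, pack8 from where it was at the start of the episode above 0.015 m).
It fails at once if a battery pack was squeezed or struck by the gripper (more than 10 N) (contact force between the fingers and pack6 above 10 N or contact force between the fingers and pack7 above 10 N or contact force between the fingers and pack8 above 10 N).
It fails at once if something else on the bench (tape, bottle, reel) was moved more than 30 mm (distance of any of tape, flux, reel from where it was at the start of the episode above 0.03 m).
It also fails if it takes over 72 s, if anything falls off the work surface, if the arm or the gripper's body presses on something with over 40 N, if the wrist force passes 120 N, or if a joint passes its speed limit or range.

## Working session

There is one attempt and no reset: what is moved stays moved. The work goes in short steps, Python scripts to look and compute and a shell command to move; the robot and the scene stay as the last step left them, time stands still between calls to the robot, and variables do not carry over. Pictures are saved under pics/ and viewed, at most 10 in all, crops included, and the job is handed in when it is done.

```bash
mkdir -p pics
python3 - <<'E'
from workcell import manip, vision
import cv2,numpy as np
s=manip.state();print(s['time'],s['position'],s['tcp_rot'],s['grip_width'],manip.hold_point_z)
for n in ['scene','side','wrist']:
    c=vision.get_calibration(n);print(n,{k:np.round(v,3).tolist() if hasattr(v,'__len__') else v for k,v in c.items()})
    im=vision.camera(n);cv2.imwrite(f'pics/{n}0.png',im[:,:,::-1])
E
```

```text
0.0 [197.32857461 539.49053755 230.42759529] [ 1.74498707e-01  9.84656950e-01 -8.94530756e-04 -3.02111955e-04] 85.49494005731685 18.700000000000003
scene {'mtx': [[511.188, 0.0, 322.021], [0.0, 511.188, 244.772], [0.0, 0.0, 1.0]], 'world_to_cam': [[-0.863, 0.505, -0.017, 420.307], [-0.291, -0.469, 0.834, 96.961], [0.413, 0.725, 0.552, -1505.017], [0.0, 0.0, 0.0, 1.0]]}
side {'mtx': [[582.445, 0.0, 333.429], [0.0, 582.445, 238.75], [0.0, 0.0, 1.0]], 'world_to_cam': [[0.928, -0.373, -0.007, -485.823], [0.248, 0.603, 0.758, -279.673], [-0.278, -0.705, 0.652, -1357.468], [0.0, 0.0, 0.0, 1.0]]}
wrist {'mtx': [[391.529, 0.0, 320.471], [0.0, 391.529, 236.394], [0.0, 0.0, 1.0]], 'world_to_cam': [[0.344, 0.939, -0.002, -573.03], [-0.898, 0.328, -0.292, 38.229], [-0.273, 0.102, 0.957, -379.585], [0.0, 0.0, 0.0, 1.0]]}
```

View pics/scene0.png

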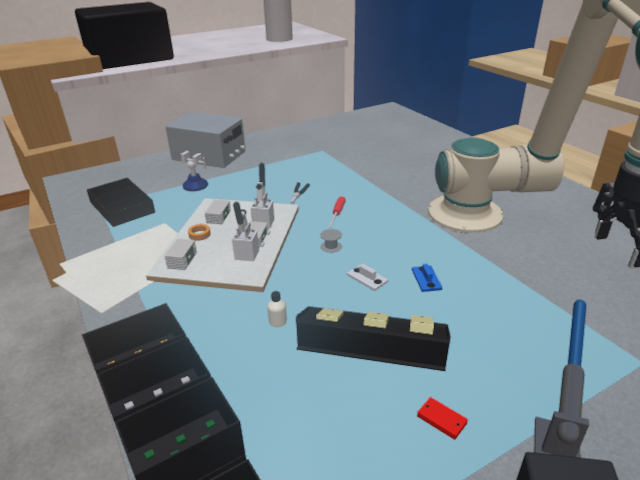

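View pics/side0.png

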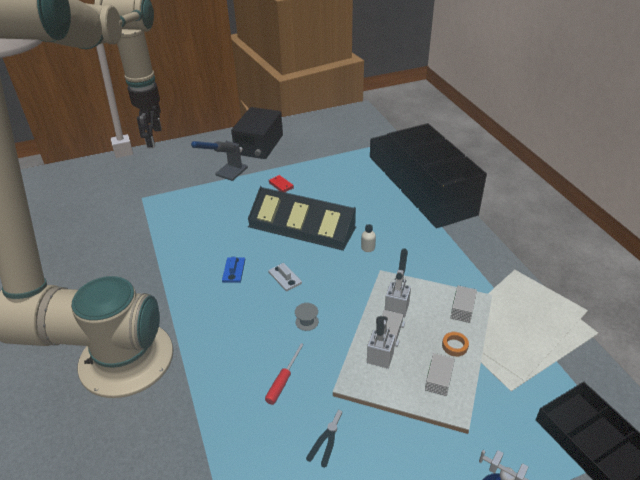

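The side view shows the three pale spacers on the tray at about (268,208), (298,215) and (329,223). The silver plate is at (285,277) with the blue decoy at (233,268), and the red decoy plate is at (281,184). The jig's clamps are at (381,345) and (398,290), the waiting packs at (464,303) and (440,373), the reel at (307,316) and the bottle at (369,238). I'll get rough positions from these.

```bash
cat > h.py <<'E'
import numpy as np, cv2
from workcell import manip, vision
from scipy.spatial.transform import Rotation as R
def ray(cal,px):
    px=np.atleast_2d(np.array(px,float)); M=np.array(cal['world_to_cam']);K=np.array(cal['mtx'])
    d=np.c_[(px[:,0]-K[0,2])/K[0,0],-(px[:,1]-K[1,2])/K[1,1],-np.ones(len(px))]
    Rm=M[:3,:3]; return -Rm.T@M[:3,3], d@Rm
def onplane(cal,px,p0,n=(0,0,1)):
    c,d=ray(cal,px);n=np.array(n,float);p0=np.array(p0,float)
    return c+d*(((p0-c)@n)/(d@n))[:,None]
def onz(cal,px,z): return onplane(cal,px,(0,0,z))
def tri(c1,p1,c2,p2):
    a,d=ray(c1,p1);b,e=ray(c2,p2);d,e=d[0]/np.linalg.norm(d[0]),e[0]/np.linalg.norm(e[0])
    s=np.linalg.lstsq(np.c_[d,-e],b-a,rcond=None)[0];p,q=a+s[0]*d,b+s[1]*e
    return (p+q)/2,np.linalg.norm(p-q)
def proj(cal,p):
    M=np.array(cal['world_to_cam']);K=np.array(cal['mtx']);q=np.atleast_2d(p)@M[:3,:3].T+M[:3,3]
    return np.c_[K[0,0]*q[:,0]/-q[:,2]+K[0,2],-K[1,1]*q[:,1]/-q[:,2]+K[1,2]]
def snap(n,f):
    cal=vision.get_calibration(n);im=vision.camera(n)[:,:,::-1].copy();cv2.imwrite(f'pics/{f}.png',im);np.save(f'pics/{f}.npy',np.array(cal['world_to_cam']));return cal,im
def load(n,f):
    cal=dict(vision.get_calibration(n));cal['world_to_cam']=np.load(f'pics/{f}.npy');return cal,cv2.imread(f'pics/{f}.png')
E
python3 - <<'E'
from h import *
np.set_printoptions(precision=1,suppress=True)
a,b=vision.get_calibration('scene'),vision.get_calibration('side')
A=cv2.imread('pics/scene0.png');B=cv2.imread('pics/side0.png')
def blobs(im):
    h=cv2.cvtColor(im,cv2.COLOR_BGR2HSV);m=cv2.inRange(h,(20,50,130),(40,200,255))
    n,l,s,c=cv2.connectedComponentsWithStats(m);return [(c[i],s[i,4]) for i in range(1,n) if s[i,4]>40]
print(blobs(A));print(blobs(B))
# panel outer corners
print('panel scene',onz(a,[(189,199),(298,204),(236,282),(156,276)],18))
print('panel side',onz(b,[(381,275),(492,289),(468,422),(338,391)],18))
print('plate',onz(b,[(285,277)],10),onz(a,[(367,278)],10),'reel',onz(b,[(307,312)],40),'flux',onz(b,[(369,240)],40))
for p,q in [((330,315),(329,223)),((376,320),(298,215)),((422,325),(268,208))]: print(tri(a,p,b,q))
E
```

```text
[(array([328.7, 314.5]), np.int32(224)), (array([375.5, 319.6]), np.int32(282)), (array([421.5, 324.5]), np.int32(353))]
[(array([267.7, 207.6]), np.int32(342)), (array([297. , 214.9]), np.int32(355)), (array([328.8, 222.9]), np.int32(369))]
panel scene [[ 677.4 -479.9   18. ]
 [ 409.2 -274.4   18. ]
 [ 713.7  -15.7   18. ]
 [ 870.3 -139.9   18. ]]
panel side [[ 663.    10.    18. ]
 [ 904.4 -144.5   18. ]
 [ 642.5 -451.9   18. ]
 [ 421.7 -280.5   18. ]]
plate [[428.1 106.9  10. ]] [[434.7 125.3  10. ]] reel [[431.6 -58.   40. ]] flux [[681.2 127.7  40. ]]
(array([602.1, 230.3,  48. ]), np.float64(1.3368305212408564))
(array([531.5, 295.2,  50.8]), np.float64(1.4179623701151693))
(array([461.5, 357.1,  52.3]), np.float64(0.7358840981827376))
```

```bash
cat >> h.py <<'E'
def Rtool(y,z):
    y=np.array(y,float);z=np.array(z,float);z/=np.linalg.norm(z);y-=z*(y@z);y/=np.linalg.norm(y)
    return np.c_[np.cross(y,z),y,z]
def plan(p,Rt,s=None):
    s=s or manip.state();R0=R.from_quat(s['tcp_rot']).as_matrix()
    d=R0.T@(np.array(p)-s['position']);rv=R.from_matrix(R0.T@Rt).as_rotvec()
    print('at',np.round(s['position'],1),'t',round(s['time'],2),'shift(150mm)',np.round(d/150,4),'rows>=%.1f'%(np.linalg.norm(d)/41.7),'turn(2pi)',np.round(rv/2/np.pi,4),'rows>=%.1f'%(np.degrees(np.linalg.norm(rv))/7.16),'j',np.round(s['joint_positions'],2))
E
python3 - <<'E'
from h import *
s=manip.state();R0=R.from_quat(s['tcp_rot']).as_matrix();M=np.array(vision.get_calibration('wrist')['world_to_cam'])
c=-M[:3,:3].T@M[:3,3];print('cam in tool',R0.T@(c-s['position']),'look in tool',R0.T@(-M[2,:3]),'camright',R0.T@M[0,:3])
ty=np.array([602.1-461.5,230.3-357.1,0]);ty/=np.linalg.norm(ty);print(ty)
tx=np.array([-ty[1],ty[0],0]);n=-.5*tx+np.array([0,0,.866])
Rt=Rtool(ty,-n);print(Rt)
for d,o in [(200,-20)]:
    p=np.array([531,295,52])+n*d+o*Rt[:,0];print(p);plan(p,Rt)
E
```

```text
cam in tool [  73.96220498   -1.01861489 -142.63210281] look in tool [-2.91736022e-01 -2.48250227e-04  9.56498840e-01] camright [-2.08299402e-04  9.99999959e-01  1.96008370e-04]
[ 0.74261093 -0.66972308  0.        ]
[[ 5.79992951e-01  7.42610928e-01  3.34868909e-01]
 [ 6.43115212e-01 -6.69723084e-01  3.71313633e-01]
 [ 5.00011000e-01  1.06638683e-17 -8.66019053e-01]]
[452.42783254 207.87660296 215.19977999]
at [197.4 539.6 230.6] t 0.15 shift(150mm) [-2.3565 -1.4926  0.1046] rows>=10.0 turn(2pi) [-0.0813  0.055   0.3028] rows>=16.0 j [ 1.1   0.28  1.51 -0.    1.36 -0.12]
```

```bash
python3 -m pendant '[[0,0,0,-0.0048,0.0032,0.0178,0],[0,0,0,-0.0048,0.0032,0.0178,0],[0,0,0,-0.0048,0.0032,0.0178,0],[0,0,0,-0.0048,0.0032,0.0178,0],[0,0,0,-0.0048,0.0032,0.0178,0],[0,0,0,-0.0048,0.0032,0.0178,0],[0,0,0,-0.0048,0.0032,0.0178,0],[0,0,0,-0.0048,0.0032,0.0178,0],[0,0,0,-0.0048,0.0032,0.0178,0]]' | tail -c 400
python3 -m pendant '[[0,0,0,-0.0048,0.0032,0.0178,0],[0,0,0,-0.0048,0.0032,0.0178,0],[0,0,0,-0.0048,0.0032,0.0178,0],[0,0,0,-0.0048,0.0032,0.0178,0],[0,0,0,-0.0048,0.0032,0.0178,0],[0,0,0,-0.0048,0.0032,0.0178,0],[0,0,0,-0.0048,0.0032,0.0178,0],[0,0,0,-0.0048,0.0032,0.0178,0]]' | tail -c 400
python3 - <<'E'
from h import *
ty=np.array([.7426,-.6697,0]);tx=np.array([-ty[1],ty[0],0]);n=-.5*tx+np.array([0,0,.866]);Rt=Rtool(ty,-n)
plan(np.array([531,295,52])+n*150+10*Rt[:,0],Rt)
E
```

```text
time: 0.9
position: [197.7, 539.5, 231.0]
tcp_rot: [0.626, 0.764, 0.143, -0.063]
force: [-0.2, 0.1, -0.3]
grip_width: 85.4
grasp_force: 0.0
time: 1.57
position: [197.4, 539.2, 230.9]
tcp_rot: [0.88, 0.398, 0.236, -0.103]
force: [-0.2, 0.5, -0.1]
grip_width: 85.2
grasp_force: 0.0
at [197.4 539.2 230.9] t 1.57 shift(150mm) [-0.3203  2.738   0.1742] rows>=9.9 turn(2pi) [0.     0.0003 0.002 ] rows>=0.1 j [ 1.22  0.06  1.9  -0.29  0.7   2.11]
```

```bash
python3 -m pendant '[[-0.027,0.228,0.0145,0,0,0,0],[-0.027,0.228,0.0145,0,0,0,0],[-0.027,0.228,0.0145,0,0,0,0],[-0.027,0.228,0.0145,0,0,0,0],[-0.027,0.228,0.0145,0,0,0,0],[-0.027,0.228,0.0145,0,0,0,0],[-0.027,0.228,0.0145,0,0,0,0],[-0.027,0.228,0.0145,0,0,0,0],[-0.027,0.228,0.0145,0,0,0,0],[-0.027,0.228,0.0145,0,0,0,0],[-0.027,0.228,0.0145,0,0,0,0],[-0.027,0.228,0.0145,0,0,0.002,0]]'
python3 - <<'E'
from h import *
ty=np.array([.7426,-.6697,0]);tx=np.array([-ty[1],ty[0],0]);n=-.5*tx+np.array([0,0,.866]);Rt=Rtool(ty,-n)
plan(np.array([531,295,52])+n*150+10*Rt[:,0],Rt)
snap('wrist','w1')
E
```

```text
time: 2.57
position: [488.6, 246.1, 187.4]
tcp_rot: [0.882, 0.395, 0.236, -0.105]
force: [0.5, 0.5, -0.7]
grip_width: 85.7
grasp_force: 0.0
at [488.6 246.1 187.4] t 2.57 shift(150mm) [-0.0113 -0.0083 -0.0024] rows>=0.1 turn(2pi) [-0.0002  0.0003  0.0007] rows>=0.0 j [0.11 0.07 2.02 0.53 0.72 0.5 ]
```

View pics/w1.png

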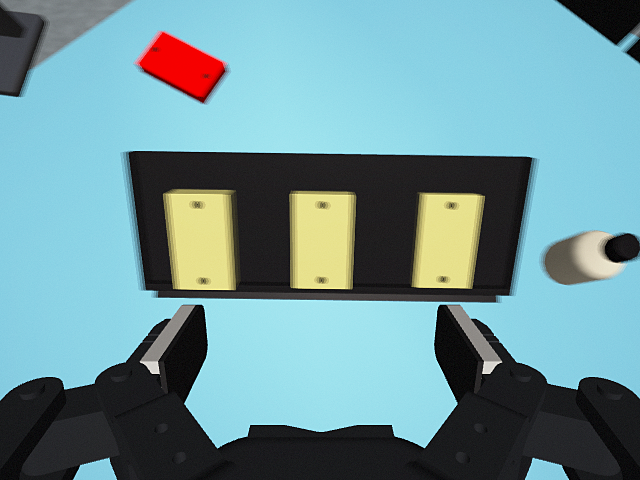

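The wrist view has three spacers at (200,240), (322,240) and (450,240), with the red decoy at (183,66) and the bottle at (600,255). It is slightly blurred, so I'll retake it still, enlarged, and measure the thicknesses.

```bash
python3 -m pendant '[[0,0,0,0,0,0,0],[0,0,0,0,0,0,0]]' >/dev/null
python3 - <<'E'
from h import *
cal,im=snap('wrist','w2')
c=cv2.resize(im[180:300,140:520],None,fx=2.1,fy=2.1,interpolation=cv2.INTER_CUBIC);cv2.imwrite('pics/w2c.png',c)
h=cv2.cvtColor(im,cv2.COLOR_BGR2HSV);m=cv2.inRange(h,(20,50,100),(40,255,255))
n,l,s,ce=cv2.connectedComponentsWithStats(m)
for i in range(1,n):
    if s[i,4]>300: print(s[i],ce[i])
print(h[250,140:520:1,2][0:380:1][20:105].tolist());print(h[250,410:490,2].tolist())
E
```

```text
[ 164  189   67  101 5834] [197.76825506 238.26516969]
[ 291  190   59   99 5565] [319.59083558 238.5212938 ]
[ 413  192   67   96 5349] [445.01327351 238.72368667]
[32, 31, 33, 34, 29, 31, 29, 27, 25, 28, 243, 243, 235, 233, 234, 233, 233, 234, 234, 233, 234, 233, 234, 234, 235, 234, 233, 235, 235, 234, 234, 234, 233, 234, 233, 234, 234, 234, 233, 233, 235, 234, 234, 233, 235, 234, 234, 233, 235, 233, 233, 234, 234, 234, 235, 234, 234, 234, 234, 233, 234, 233, 234, 233, 235, 235, 242, 216, 68, 83, 91, 90, 93, 67, 28, 30, 31, 34, 33, 30, 32, 32, 31, 33, 34]
[33, 31, 26, 48, 76, 61, 195, 245, 236, 234, 234, 233, 233, 234, 233, 234, 234, 235, 235, 233, 234, 234, 234, 234, 234, 234, 234, 235, 233, 234, 233, 234, 234, 234, 233, 234, 234, 234, 233, 234, 234, 234, 234, 232, 233, 233, 233, 234, 234, 234, 232, 234, 233, 234, 234, 233, 233, 234, 233, 233, 238, 255, 131, 21, 29, 32, 34, 28, 35, 33, 27, 34, 35, 31, 33, 32, 32, 35, 33, 32]
```

View pics/w2c.png

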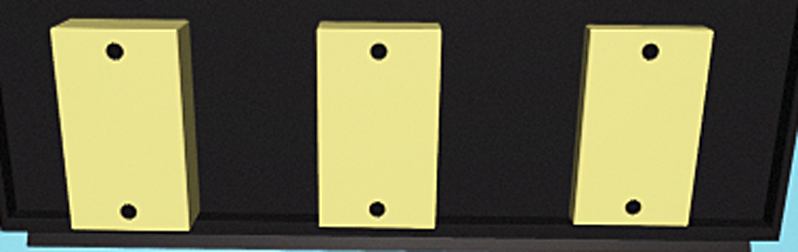

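In the crop, the side faces and far edges step down in size: left spacer (198,238) is thickest, middle (320,238) is next and right (447,239) is thinnest. So the order is 19, 14, 9. The red plate at (183,66) is the decoy. Next I'll cast rays for the poses.

Run:
```python
from h import *
np.set_printoptions(precision=1,suppress=True)
cal,im=load('wrist','w2')
h=cv2.cvtColor(im,cv2.COLOR_BGR2HSV);top=cv2.inRange(h,(20,50,190),(40,255,255))
n,l,s,_=cv2.connectedComponentsWithStats(top);C=[]
a,b=vision.get_calibration('scene'),vision.get_calibration('side')
items=sorted([i for i in range(1,n) if s[i,4]>2000],key=lambda i:s[i,0])
for i,t in zip(items,(19,14,9)):
    m=(l==i).astype(np.uint8);cs,hi=cv2.findContours(m,cv2.RETR_CCOMP,cv2.CHAIN_APPROX_NONE)
    ho=sorted([c for c,q in zip(cs,hi[0]) if q[3]>=0],key=lambda c:-len(c))[:2]
    hc=sorted([np.array(cv2.minEnclosingCircle(c)[0]) for c in ho],key=lambda p:p[1])
    out=max([c for c,q in zip(cs,hi[0]) if q[3]<0],key=cv2.contourArea)
    quad=cv2.approxPolyDP(cv2.convexHull(out),6,True)[:,0]
    z=41.5+t*.866;nn=np.array([-.335,-.371,.866])
    c0=onz(cal,[sum(hc)/2],z)[0]
    H=onplane(cal,hc,c0,nn);Q=onplane(cal,quad,c0,nn)
    print(t,'hole px',np.array(hc).round(1).tolist(),'ctr',c0,'holes apart',np.linalg.norm(H[0]-H[1]),'dir',np.degrees(np.arctan2(*(H[0]-H[1])[[1,0]])),'quadctr',Q.mean(0),'edges',np.linalg.norm(Q-np.roll(Q,1,0),axis=1))
    print('  in scene/side',proj(a,c0),proj(b,c0)); C.append(c0-nn*t)
C=np.array(C);print('undersides',C,np.diff(C,axis=0),np.linalg.norm(np.diff(C,axis=0),axis=1),np.degrees(np.arctan2(*(C[2]-C[0])[[1,0]])))
```

```text
19 hole px [[194.1, 204.1], [200.5, 280.5]] ctr [455.1 349.2  58. ] holes apart 60.824756194818114 dir 47.2536827817555 quadctr [454.9 348.6  57.7] edges [43.  75.6 43.1 74.7]
  in scene/side [[422.4 319.5]] [[266.7 208.6]]
14 hole px [[319.9, 204.1], [319.2, 279.2]] ctr [524.9 288.5  53.6] holes apart 60.75793362799556 dir 47.520628403198415 quadctr [524.7 288.1  53.4] edges [75.8 42.2 75.9 43. ]
  in scene/side [[376.5 316. ]] [[296.3 216.1]]
9 hole px [[449.1, 204.1], [441.4, 278.4]] ctr [598.7 224.1  49.3] holes apart 60.94080476396553 dir 47.832603189829356 quadctr [598.1 224.2  49.1] edges [42.8 75.3 43.6 75.3]
  in scene/side [[329.5 312.3]] [[328.5 224.2]]
undersides [[461.5 356.2  41.5]
 [529.6 293.7  41.5]
 [601.7 227.4  41.5]] [[ 68.2 -62.5   0. ]
 [ 72.1 -66.3  -0. ]] [92.5 97.9] -42.5579401349788
```

Run:
```python
from h import *
y=np.radians(-40);plan([617,-163,255],Rtool([np.cos(y),np.sin(y),0],[0,0,-1]))
Rt=Rtool([np.cos(y),np.sin(y),0],[0,0,-1]);print((Rt.T@(np.array([617,-163,255])-manip.state()['position'])/150).round(4))
```

```text
at [486.9 247.9 187.1] t 2.83 shift(150mm) [-1.0475  2.471  -1.1213] rows>=10.5 turn(2pi) [ 0.0013 -0.0828 -0.0047] rows>=4.2 j [0.12 0.07 2.03 0.53 0.72 0.5 ]
[-1.5409  2.4251 -0.4527]
```

```bash
python3 -m pendant '[[0,0,0,0.0002,-0.0166,-0.001,0],[0,0,0,0.0002,-0.0166,-0.001,0],[0,0,0,0.0003,-0.0166,-0.001,0],[0,0,0,0.0003,-0.0166,-0.001,0],[0,0,0,0.0003,-0.0164,-0.0007,0],[0,0,-0.2263,0,0,0,0],[0,0,-0.2263,0,0,0,0]]' >/dev/null
python3 -m pendant '[[-0.1284,0.2021,0,0,0,0,0],[-0.1284,0.2021,0,0,0,0,0],[-0.1284,0.2021,0,0,0,0,0],[-0.1284,0.2021,0,0,0,0,0],[-0.1284,0.2021,0,0,0,0,0],[-0.1284,0.2021,0,0,0,0,0],[-0.1284,0.2021,0,0,0,0,0],[-0.1284,0.2021,0,0,0,0,0],[-0.1284,0.2021,0,0,0,0,0],[-0.1284,0.2021,0,0,0,0,0],[-0.1284,0.2021,0,0,0,0,0],[-0.1284,0.2021,0,0,0,0,0]]'
python3 -m pendant '[[0,0,0,0,0,0,0],[0,0,0,0,0,0,0],[0,0,0,0,0,0,0]]'|head -2
python3 -c "
from h import *
snap('wrist','j1')"
```

```text
time: 4.42
position: [617.6, -162.4, 256.1]
tcp_rot: [0.906, 0.424, 0.001, 0.0]
force: [0.4, 0.9, 0.7]
grip_width: 85.3
grasp_force: 0.0
time: 4.67
position: [617.1, -161.1, 255.7]
```

View pics/j1.png

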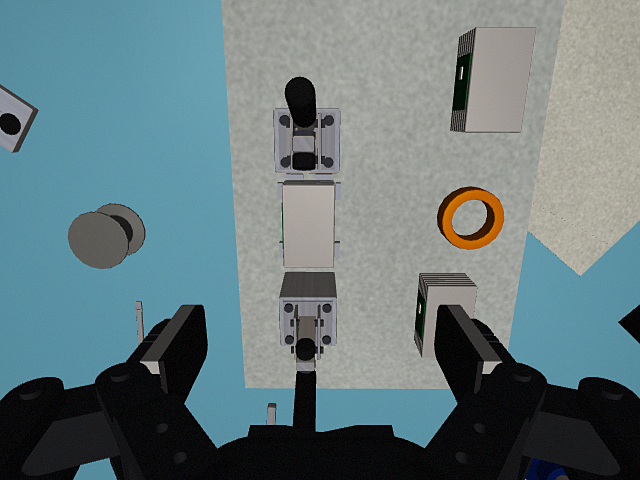

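The view shows the jig pack at (309,224), clamps at (305,135) and (308,320), waiting packs at (497,80) and (448,310), tape at (470,218), and the reel at (105,238). I'll enlarge the waiting packs and count their cells.

Run:
```python
import cv2,numpy as np
j=cv2.imread('pics/j1.png');f=lambda c:cv2.resize(c,(390,290),interpolation=cv2.INTER_CUBIC)
a=cv2.hconcat([f(j[20:80,440:520]),f(j[260:320,405:485])])
cv2.imwrite('pics/cells.png',cv2.vconcat([a,cv2.hconcat([f(cv2.imread('pics/side0.png')[285:325,440:490]),f(cv2.imread('pics/side0.png')[350:395,415:465])])]))
from h import *
np.set_printoptions(precision=1,suppress=True)
cal,_=load('wrist','j1')
q=[(284,181),(334,181),(335,267),(284,267)]
for z in (48,53,58):
    Q=onz(cal,q,z);print(z,Q.mean(0),np.linalg.norm(Q-np.roll(Q,1,0),axis=1))
for q in ([(475,27),(535,27),(522,132),(465,132)],):
  for z in (48,53,58):
    Q=onz(cal,q,z);print(z,Q.mean(0),np.linalg.norm(Q-np.roll(Q,1,0),axis=1))
```

```text
48 [ 595.3 -172.1   48. ] [82.6 44.8 82.6 48.9]
53 [ 596.3 -171.1   53. ] [81.4 44.2 81.4 48.2]
58 [ 597.3 -170.2   58. ] [80.2 43.6 80.2 47.5]
48 [ 797.5 -179.    48. ] [81.7 48.3 81.7 49.3]
53 [ 795.6 -177.9   53. ] [80.5 47.6 80.5 48.6]
58 [ 793.7 -176.9   58. ] [79.3 46.9 79.4 47.9]
```

View pics/cells.png

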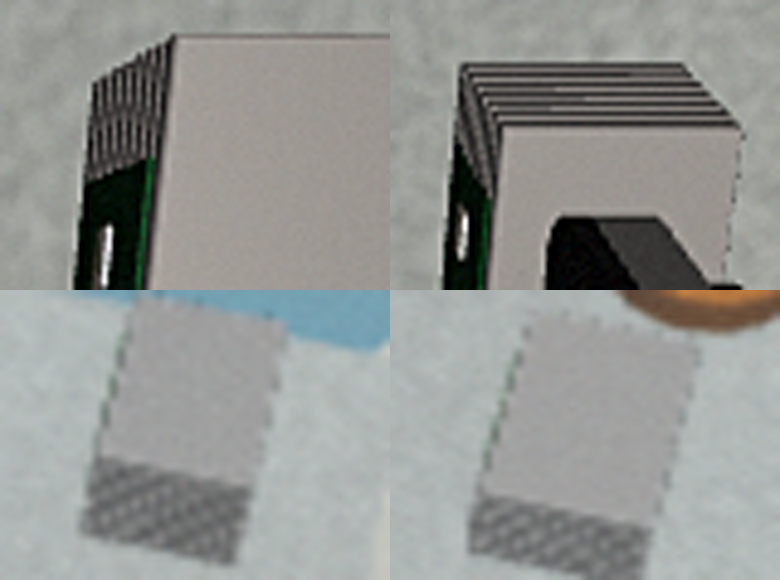

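Run:
```python
from h import *
cal,im=load('wrist','j1');g=cv2.cvtColor(im,cv2.COLOR_BGR2GRAY)
print('p2 col',[int(v) for v in g[268:292,447]]);print('p2 col',[int(v) for v in g[268:292,440]])
print('p1 row 46',[int(v) for v in g[46,452:480]]);print('p1 row 38',[int(v) for v in g[40,452:480]])
print('p1 row 120',[int(v) for v in g[125,445:475]])
# jig pack edges
print('row224',[int(v) for v in g[224,276:292]],[int(v) for v in g[224,328:342]])
print('col309',[int(v) for v in g[172:188,309]],[int(v) for v in g[260:276,309]])
b=cv2.imread('pics/side0.png',0);print('side p1',[int(v) for v in b[300:325,458]],'side p2',[int(v) for v in b[375:398,432]])
```

```text
p2 col [151, 143, 143, 151, 152, 59, 111, 41, 127, 43, 135, 46, 136, 50, 137, 44, 133, 35, 119, 164, 151, 152, 155, 150]
p2 col [160, 155, 157, 157, 157, 62, 114, 41, 129, 46, 137, 45, 104, 50, 137, 46, 135, 37, 124, 162, 154, 148, 155, 152]
p1 row 46 [155, 156, 154, 151, 154, 161, 44, 79, 59, 98, 22, 108, 23, 115, 22, 111, 17, 102, 52, 89, 55, 49, 130, 171, 159, 158, 157, 158]
p1 row 38 [155, 157, 164, 163, 161, 165, 168, 16, 99, 32, 107, 37, 110, 43, 112, 41, 107, 35, 108, 27, 125, 19, 95, 155, 160, 159, 158, 154]
p1 row 120 [153, 159, 159, 161, 167, 129, 35, 84, 69, 60, 104, 18, 115, 25, 97, 27, 99, 24, 126, 21, 104, 168, 172, 165, 166, 166, 162, 167, 164, 164]
row224 [164, 166, 155, 149, 150, 163, 37, 144, 172, 164, 162, 162, 162, 164, 164, 162] [166, 170, 169, 167, 172, 149, 75, 159, 155, 153, 153, 155, 158, 156]
col309 [156, 105, 165, 160, 162, 163, 164, 163, 63, 62, 70, 65, 72, 133, 187, 173] [158, 156, 160, 159, 160, 160, 153, 118, 163, 164, 167, 169, 50, 63, 67, 68]
side p1 [158, 159, 160, 157, 160, 158, 159, 160, 159, 120, 119, 112, 102, 113, 108, 104, 125, 113, 91, 117, 149, 172, 179, 180, 182] side p2 [158, 160, 161, 162, 161, 161, 163, 161, 124, 114, 131, 121, 108, 119, 117, 102, 128, 149, 173, 185, 182, 180, 185]
```

Run:
```python
from h import *
np.set_printoptions(precision=1,suppress=True)
cal,im=load('wrist','j1')
jy=np.array([np.cos(np.radians(50)),np.sin(np.radians(50)),0]);jx=np.array([jy[1],-jy[0],0])
for name,b,t,n in (('p2',(447,273),(447,286.5),jy),('p1',(459,40),(474.3,40),jx),('p1b',(450.5,125),(465.3,125),jx),):
    B=onz(cal,[b],18)[0];print(name,onplane(cal,[t],B,n)[0][2]-18)
# jig pack: end face toward camera? left edge of board side bottom hidden; top-length estimate
top=[(309,184.6),(309,266.8)]
for z in (48,53,58): Q=onz(cal,top,z);print(z,np.linalg.norm(Q[0]-Q[1]))
w=[(282,224),(333.5,224)]
for z in (48,53,58): Q=onz(cal,w,z);print(z,np.linalg.norm(Q[0]-Q[1]),Q.mean(0))
```

```text
p2 34.1529941212105
p1 37.86328907866749
p1b 38.885606529398615
48 79.1237338543798
53 77.99459506689243
58 76.86545627940511
48 47.710875574977855 [ 595.1 -170.1   48. ]
53 47.03001538837657 [ 596.1 -169.2   53. ]
58 46.349155201775126 [ 597.1 -168.3   58. ]
```

Two hypotheses remain: measured heights of about 34 and 38.5 mm suggest the waiting packs are 7 and 8, which would put pack6 in the jig. A closer view will settle it.

```bash
python3 -m pendant '[[-0.2,-0.022,0,0,0,0,0],[-0.15,-0.02,0.1,0,0,0,0],[0,0,0.2,0,0,0,0],[0,0,0.2,0,0,0,0],[0,0,0.2,0,0,0,0],[0,0,0,0,0,0,0],[0,0,0,0,0,0,0],[0,0,0,0,0,0,0]]'
python3 -c "
from h import *
snap('wrist','j2')"
```

```text
time: 5.38
position: [580.3, -198.6, 152.7]
tcp_rot: [0.906, 0.423, 0.002, 0.002]
force: [0.6, 0.6, -0.3]
grip_width: 85.4
grasp_force: 0.0
```

View pics/j2.png

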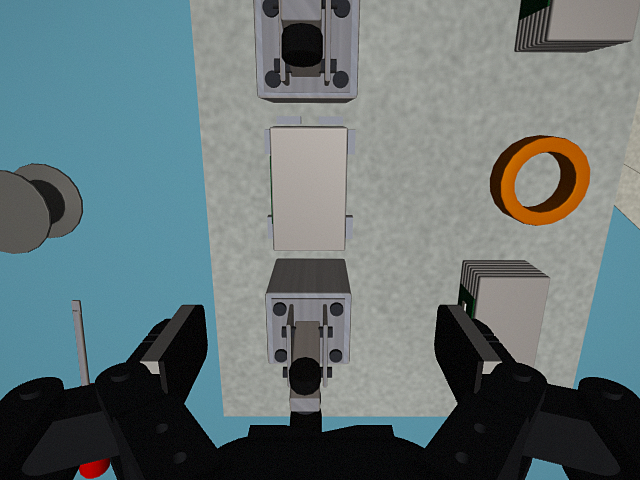

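The close view has the jig pack top at (272..347, 127..249), the left block above it and the right block below at (268..351, 293..363).

Run:
```python
from h import *
np.set_printoptions(precision=1,suppress=True)
cal,im=load('wrist','j2');g=cv2.cvtColor(im,cv2.COLOR_BGR2GRAY)
print('col310',g[118:134,310].tolist(),g[243:256,310].tolist());print('row200',g[200,264:280].tolist(),g[200,340:354].tolist())
print('p2 col',g[256:284,505].tolist())
print('p1 col',g[30:58,570].tolist())
print('rblock row 310',g[310,260:276].tolist(),g[310,344:358].tolist());print('lblock row70',g[70,250:266].tolist(),g[70,350:364].tolist())
q=[(271,127),(347.5,127),(344.5,249.5),(273.5,249.5)]
for z in (48,53,58):
    Q=onz(cal,q,z);print(z,Q.mean(0),np.linalg.norm(Q-np.roll(Q,1,0),axis=1))
```

```text
col310 [156, 160, 159, 160, 159, 156, 159, 161, 55, 88, 146, 183, 176, 174, 173, 175] [158, 156, 154, 156, 156, 160, 158, 132, 156, 154, 154, 158, 159]
row200 [146, 150, 151, 157, 162, 164, 176, 55, 107, 168, 160, 160, 160, 162, 158, 161] [168, 169, 167, 169, 173, 116, 123, 160, 162, 162, 162, 166, 163, 157]
p2 col [152, 156, 162, 164, 65, 67, 105, 51, 127, 46, 86, 89, 53, 124, 51, 77, 124, 39, 97, 93, 39, 107, 141, 148, 144, 147, 145, 145]
p1 col [142, 137, 142, 140, 142, 141, 142, 140, 145, 124, 90, 28, 67, 52, 50, 64, 38, 55, 58, 48, 45, 52, 98, 157, 147, 146, 146, 145]
rblock row 310 [156, 156, 160, 164, 164, 159, 123, 144, 142, 143, 141, 138, 119, 32, 45, 42] [137, 155, 151, 154, 152, 155, 110, 153, 165, 160, 156, 154, 154, 154]
lblock row70 [149, 149, 151, 152, 158, 165, 86, 157, 151, 146, 151, 149, 148, 125, 123, 126] [127, 142, 142, 141, 142, 139, 142, 102, 153, 155, 150, 152, 153, 154]
48 [ 594.  -172.8   48. ] [78.7 46.6 78.8 47.4]
53 [ 594.6 -172.2   53. ] [77.1 45.6 77.2 46.4]
58 [ 595.3 -171.6   58. ] [75.5 44.7 75.6 45.4]
```

Run:
```python
from h import *
np.set_printoptions(precision=2,suppress=True)
cal,im=load('wrist','j2');f=lambda a,b,z:np.linalg.norm(np.diff(onz(cal,[a,b],z),axis=0))
print('rblock w',f((265.8,310),(350.5,310),81),'lblock w',f((255.7,70),(357.5,70),81))
Rb=onz(cal,[(308,310)],81)[0]
rb=onz(cal,[(308.1,310)],81)[0];lb=onz(cal,[(306.6,70)],81)[0];print('blocks dir',np.degrees(np.arctan2(*(lb-rb)[[1,0]])))
# block inner edges (y=+-55): 
e1=onz(cal,[(307,98)],81)[0];e2=onz(cal,[(309,293)],81)[0];print('inner edges apart',np.linalg.norm(e1-e2),'mid',(e1+e2)/2)
P=onz(cal,[(309.5,127),(309.3,249.5)],48);print('pack mid',P.mean(0),'dir',np.degrees(np.arctan2(*(P[0]-P[1])[[1,0]])))
pe=onz(cal,[(191,0),(224,415)],18);print('panel edge',pe,np.degrees(np.arctan2(*(pe[0]-pe[1])[[1,0]])))
cal,im=load('wrist','j1')
e1=onz(cal,[(307,172.5)],81)[0];e2=onz(cal,[(309,298)],81)[0];print('j1: inner apart',np.linalg.norm(e1-e2),'mid',(e1+e2)/2)
print('pack',onz(cal,[(307.8,184)],48),onz(cal,[(307.8,267)],48),onz(cal,[(307.8,184),(307.8,267)],48).mean(0))
print('plate',onz(vision.get_calibration('side'),[(285,277)],10))
```

```text
rblock w 51.400994180809974 lblock w 51.59890099740563
blocks dir 49.84534332184136
inner edges apart 110.16277599685806 mid [ 593.75 -173.34   81.  ]
pack mid [ 594.08 -172.92   48.  ] dir 49.48467535627193
panel edge [[ 611.52  -37.26   18.  ]
 [ 408.01 -277.27   18.  ]] 49.70449790848066
j1: inner apart 111.20319748533164 mid [ 593.69 -173.75   81.  ]
pack [[ 619.29 -141.86   48.  ]] [[ 567.43 -202.6    48.  ]] [ 593.36 -172.23   48.  ]
plate [[428.06 106.9   10.  ]]
```

Block widths (51.5 of 52) and length (78.7 of 80 at z 48) fit only pack6, so I need spacers 19 and 14. The jig centre is (593.8,-173.2) with its y axis at 49.8°.

```bash
python3 -m pendant '[[0,0,-0.22,0,0,0,0.27],[0,0,-0.22,0,0,0,0.27],[0,0,-0.24,0,0,0,0.27]]'
python3 - <<'E'
from h import *
y=np.radians(-42.5);ty=np.array([np.cos(y),np.sin(y),0]);tx=np.array([-ty[1],ty[0],0]);n=-.5*tx+np.array([0,0,.866]);Rt=Rtool(ty,-n)
p=np.array([461.5,356.2,41.5])+n*90;print(p);plan(p,Rt)
E
```

```text
time: 5.68
position: [579.2, -198.9, 255.6]
tcp_rot: [0.906, 0.423, 0.001, 0.001]
force: [1.4, -0.0, 0.6]
grip_width: 62.3
grasp_force: 0.0
[431.09844066 323.02251984 119.44      ]
at [ 579.2 -198.9  255.6] t 5.68 shift(150mm) [ 2.0296 -2.9961  0.9013] rows>=13.4 turn(2pi) [-0.0013  0.0831  0.0069] rows>=4.2 j [-0.44  0.32  1.38  0.    1.44  0.25]
```

```bash
python3 -m pendant '[[0.1268,-0.1873,0,0,0,0,0.27],[0.1268,-0.1873,0,0,0,0,0.27],[0.1268,-0.1873,0,0,0,0,0.27],[0.1268,-0.1873,0,0,0,0,0.27],[0.1268,-0.1873,0,0,0,0,0.27],[0.1268,-0.1873,0,0,0,0,0.27],[0.1268,-0.1873,0,0,0,0,0.27],[0.1268,-0.1873,0,0,0,0,0.27]]' >/dev/null
python3 -m pendant '[[0.1268,-0.1873,0.1,0,0,0,0.27],[0.1268,-0.1873,0.1,0,0,0,0.27],[0.1268,-0.1873,0.1,0,0,0,0.27],[0.1268,-0.1873,0.1,0,0,0,0.27],[0.1268,-0.1873,0.1,0,0,0,0.27],[0.1268,-0.1873,0.1,0,0,0,0.27],[0.1268,-0.1873,0.1,0,0,0,0.27],[0.1268,-0.1873,0.2,0,0,0,0.27]]' >/dev/null
python3 -m pendant '[[0,0,0,-0.0003,0.0166,0.0014,0.27],[0,0,0,-0.0003,0.0166,0.0014,0.27],[0,0,0,-0.0003,0.0166,0.0014,0.27],[0,0,0,-0.0002,0.0166,0.0014,0.27],[0,0,0,-0.0002,0.0166,0.0014,0.27],[0,0,0,0,0,0,0.27],[0,0,0,0,0,0,0.27]]'
python3 - <<'E'
from h import *
y=np.radians(-42.5);ty=np.array([np.cos(y),np.sin(y),0]);tx=np.array([-ty[1],ty[0],0]);n=-.5*tx+np.array([0,0,.866]);Rt=Rtool(ty,-n)
U=np.array([461.5,356.2,41.5]);plan(U,Rt)
cal,im=snap('wrist','g1')
h=cv2.cvtColor(im,cv2.COLOR_BGR2HSV);top=cv2.inRange(h,(20,50,190),(40,255,255))
N,l,s,c=cv2.connectedComponentsWithStats(top)
print([(s[i].tolist(),c[i].round(1).tolist()) for i in range(1,N) if s[i,4]>1000],'expected top centre px',proj(cal,U+n*19).round(1))
i=1+np.argmax(s[1:,4]);m=(l==i).astype(np.uint8);cs,hi=cv2.findContours(m,cv2.RETR_CCOMP,cv2.CHAIN_APPROX_NONE)
print([cv2.minEnclosingCircle(k) for k,q in zip(cs,hi[0]) if q[3]>=0 and len(k)>8])
E
```

```text
time: 7.6
position: [431.1, 322.2, 121.3]
tcp_rot: [0.887, 0.392, 0.224, -0.102]
force: [0.4, 0.2, 0.5]
grip_width: 62.3
grasp_force: 0.0
at [431.1 322.2 121.3] t 7.6 shift(150mm) [1.350e-02 4.000e-04 6.128e-01] rows>=2.2 turn(2pi) [-0.0011  0.0043  0.0002] rows>=0.2 j [0.36 0.13 2.15 0.51 0.47 0.68]
[([435, 181, 91, 122, 8929], [478.5, 240.5]), ([588, 180, 52, 120, 4400], [619.8, 246.6]), ([283, 182, 80, 125, 9249], [322.0, 242.5])] expected top centre px [[319.  246.7]]
[((321.6363525390625, 295.0), 5.724475383758545), ((322.021728515625, 196.3369598388672), 6.418890476226807)]
```

```bash
python3 -m pendant '[[0.0135,0.0085,0.15,-0.001,0.0043,0,0.27],[0,0,0.15,0,0,0,0.27],[0,0,0.15,0,0,0,0.27],[0,0,0.1,0,0,0,0.27],[0,0,0.04,0,0,0,0.27],[0,0,0.02,0,0,0,0.27],[0,0,0,0,0,0,0.27],[0,0,0,0,0,0,0.27]]'
python3 -m pendant '[[0,0,0,0,0,0,0.6],[0,0,0,0,0,0,0.6],[0,0,0,0,0,0,0.6],[0,0,0,0,0,0,0.6],[0,0,0,0,0,0,0.6]]'
```

```text
time: 8.32
position: [464.6, 357.5, 42.0]
tcp_rot: [0.883, 0.391, 0.237, -0.105]
force: [0.7, 0.7, -1.0]
grip_width: 62.2
grasp_force: 0.0
time: 8.73
position: [464.4, 356.2, 44.0]
tcp_rot: [0.883, 0.39, 0.239, -0.104]
force: [-5.4, -7.6, 15.7]
grip_width: 43.3
grasp_force: 68.4
```

The tips touched the tray while closing, which would also make them touch the pack. I'll re-grip about 4 mm higher.

```bash
python3 -m pendant '[[0,0,0,0,0,0,0.4],[0,0,-0.02,0,0,0,0.35],[0,0,-0.02,0,0,0,0.35],[0,0,0,0,0,0,0.35],[0,0,0,0,0,0,0.6],[0,0,0,0,0,0,0.6],[0,0,0,0,0,0,0.6],[0,0,0,0,0,0,0.6]]'
python3 -m pendant '[[0,0,-0.08,0,0,0,0.6],[0,0,-0.2,0,0,0,0.6],[0,0,-0.25,0,0,0,0.6],[0,0,-0.25,0,0,0,0.6],[0,0,0,0,0,0,0.6]]'
python3 - <<'E'
from h import *
y=np.radians(-40.2);plan([593.8,-173.2,250],Rtool([np.cos(y),np.sin(y),0],[0,0,-1]))
E
```

```text
time: 9.4
position: [461.2, 353.8, 46.8]
tcp_rot: [0.884, 0.39, 0.237, -0.104]
force: [-3.4, -4.7, 8.5]
grip_width: 42.8
grasp_force: 60.4
time: 9.82
position: [422.3, 310.2, 153.0]
tcp_rot: [0.883, 0.39, 0.24, -0.104]
force: [0.8, 1.5, -1.1]
grip_width: 42.3
grasp_force: 62.7
at [422.3 310.2 153. ] t 9.82 shift(150mm) [-1.0714  3.0187 -1.3606] rows>=12.5 turn(2pi) [ 0.0023 -0.0843 -0.0056] rows>=4.2 j [0.33 0.05 2.15 0.51 0.52 0.68]
```

```bash
python3 -m pendant '[[0,0,0,0.0005,-0.0169,-0.0011,0.6],[0,0,0,0.0005,-0.0169,-0.0011,0.6],[0,0,0,0.0005,-0.0169,-0.0011,0.6],[0,0,0,0.0004,-0.0169,-0.0011,0.6],[0,0,0,0.0004,-0.0168,-0.0012,0.6],[0,0,0,0,0,0,0.6]]'
python3 - <<'E'
from h import *
y=np.radians(-40.2);plan([593.8,-173.2,250],Rtool([np.cos(y),np.sin(y),0],[0,0,-1]))
E
```

```text
time: 10.32
position: [425.0, 314.9, 146.7]
tcp_rot: [0.906, 0.422, 0.002, -0.005]
force: [0.4, 1.1, -1.3]
grip_width: 42.4
grasp_force: 62.6
at [425.  314.9 146.7] t 10.32 shift(150mm) [-1.7628  2.9499 -0.7208] rows>=12.6 turn(2pi) [-0.0011 -0.0011  0.0005] rows>=0.1 j [0.5  0.27 1.74 0.01 1.13 1.19]
```

```bash
python3 -m pendant '[[-0.1037,0.1735,-0.09,-0.0011,-0.0011,0.0005,0.6],[-0.1037,0.1735,-0.09,0,0,0,0.6],[-0.1037,0.1735,-0.09,0,0,0,0.6],[-0.1037,0.1735,-0.09,0,0,0,0.6],[-0.1037,0.1735,-0.09,0,0,0,0.6],[-0.1037,0.1735,-0.09,0,0,0,0.6],[-0.1037,0.1735,-0.09,0,0,0,0.6],[-0.1037,0.1735,-0.09,0,0,0,0.6]]' >/dev/null
python3 -m pendant '[[-0.1037,0.1735,0,0,0,0,0.6],[-0.1037,0.1735,0,0,0,0,0.6],[-0.1037,0.1735,0,0,0,0,0.6],[-0.1037,0.1735,0,0,0,0,0.6],[-0.1037,0.1735,0,0,0,0,0.6],[-0.1037,0.1735,0,0,0,0,0.6],[-0.1037,0.1735,0,0,0,0,0.6],[-0.1037,0.1735,0,0,0,0,0.6],[-0.1037,0.1735,0,0,0,0,0.6],[0,0,0,0,0,0,0.6],[0,0,0,0,0,0,0.6]]'
python3 - <<'E'
from h import *
np.set_printoptions(precision=1,suppress=True)
y=np.radians(-40.2);Rt=Rtool([np.cos(y),np.sin(y),0],[0,0,-1]);plan([593.8,-173.2,60],Rt)
cal,im=snap('wrist','h1')
h=cv2.cvtColor(im,cv2.COLOR_BGR2HSV);top=cv2.inRange(h,(20,40,60),(40,255,255))
N,l,s,c=cv2.connectedComponentsWithStats(top)
print([(s[i].tolist(),c[i].round(1).tolist()) for i in range(1,N) if s[i,4]>500])
i=1+np.argmax(s[1:,4]);m=(l==i).astype(np.uint8);cs,hi=cv2.findContours(m,cv2.RETR_CCOMP,cv2.CHAIN_APPROX_NONE)
H=[cv2.minEnclosingCircle(k)[0] for k,q in zip(cs,hi[0]) if q[3]>=0 and len(k)>8];print(H)
st=manip.state();R0=R.from_quat(st['tcp_rot']).as_matrix()
W=onz(cal,H,st['position'][2]+13);print('holes in tool',((W-st['position'])@R0))
cv2.imwrite('pics/h1c.png',im[150:480])
E
```

```text
time: 11.9
position: [586.9, -177.5, 253.4]
tcp_rot: [0.908, 0.419, -0.0, -0.001]
force: [0.2, -0.1, -0.7]
grip_width: 43.0
grasp_force: 62.6
at [ 586.9 -177.5  253.4] t 11.9 shift(150mm) [0.1 0.  1.3] rows>=4.6 turn(2pi) [-0. -0. -0.] rows>=0.0 j [-0.4  0.3  1.4  0.   1.4  0.3]
[([256, 219, 130, 197, 23084], [320.5, 315.1])]
[(320.5, 400.0), (320.5, 253.0), (371.5, 229.0)]
holes in tool [[-34.3   1.8 -13. ]
 [ 27.3   1.9 -13. ]
 [ 36.   19.4 -13. ]]
```

View pics/h1c.png

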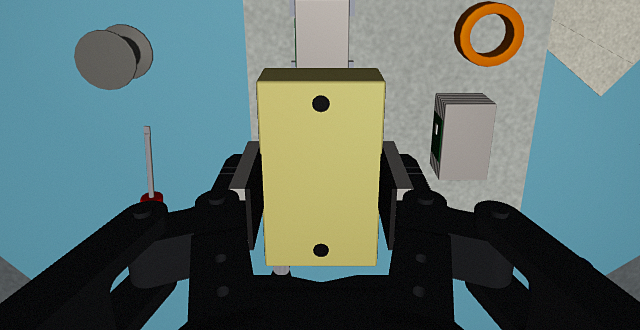

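The spacer is held square, hole line at x=320, its centre about 3.5 mm back along tool x. I'll correct for that and lower.

```bash
python3 -m pendant '[[0.075,0.011,0.18,0,0,0,0.6],[0,0,0.18,0,0,0,0.6],[0,0,0.18,0,0,0,0.6],[0,0,0.18,0,0,0,0.6],[0,0,0.18,0,0,0,0.6],[0,0,0.18,0,0,0,0.6],[0,0,0.15,0,0,0,0.6],[0,0,0.04,0,0,0,0.6],[0,0,0,0,0,0,0.6],[0,0,0,0,0,0,0.6]]'
python3 -m pendant '[[0,0,0.013,0,0,0,0.6],[0,0,0.013,0,0,0,0.6],[0,0,0,0,0,0,0.6]]'
```

```text
time: 12.78
position: [596.4, -168.2, 65.5]
tcp_rot: [0.907, 0.42, 0.0, 0.0]
force: [0.1, 0.3, -0.3]
grip_width: 42.7
grasp_force: 62.5
time: 13.03
position: [596.8, -169.0, 61.9]
tcp_rot: [0.907, 0.42, 0.001, 0.001]
force: [0.4, 0.0, -2.1]
grip_width: 42.6
grasp_force: 62.5
```

```bash
python3 -m pendant '[[0,0,0.01,0,0,0,0.6],[0,0,0.01,0,0,0,0.6],[0,0,0,0,0,0,0.6]]'
python3 -m pendant '[[0,0,0.01,0,0,0,0.6],[0,0,0.01,0,0,0,0.6],[0,0,0,0,0,0,0.6]]'
```

```text
time: 13.28
position: [596.1, -168.9, 57.8]
tcp_rot: [0.908, 0.42, -0.0, -0.0]
force: [0.1, 1.0, -1.8]
grip_width: 42.4
grasp_force: 62.5
time: 13.53
position: [596.0, -168.8, 54.4]
tcp_rot: [0.907, 0.42, -0.0, -0.0]
force: [0.6, 0.0, -2.1]
grip_width: 42.5
grasp_force: 62.5
```

```bash
python3 -m pendant '[[0,0,0.008,0,0,0,0.6],[0,0,0,0,0,0,0.6]]'
python3 -m pendant '[[0,0,0.008,0,0,0,0.6],[0,0,0,0,0,0,0.6]]'
```

```text
time: 13.7
position: [596.1, -168.8, 53.4]
tcp_rot: [0.907, 0.42, -0.0, -0.0]
force: [-0.2, -0.0, -1.7]
grip_width: 42.4
grasp_force: 62.5
time: 13.87
position: [596.1, -168.8, 52.2]
tcp_rot: [0.907, 0.42, -0.0, -0.0]
force: [-0.5, 0.6, -0.7]
grip_width: 42.7
grasp_force: 62.5
```

```bash
python3 -m pendant '[[0,0,0.006,0,0,0,0.6],[0,0,0,0,0,0,0.6]]'
python3 -c "
from workcell import manip;print(manip.state()['force'])"
```

```text
time: 14.03
position: [596.2, -168.8, 51.4]
tcp_rot: [0.907, 0.42, -0.0, -0.0]
force: [0.7, -1.1, -0.9]
grip_width: 42.8
grasp_force: 62.5
[ 0.68928462 -1.06800478 -0.89009459]
```

```bash
python3 -m pendant '[[0,0,0.006,0,0,0,0.6],[0,0,0,0,0,0,0.6]]' | sed -n 2,4p
python3 -m pendant '[[0,0,0.006,0,0,0,0.6],[0,0,0,0,0,0,0.6]]'| sed -n 2,4p
```

```text
position: [596.3, -168.9, 50.7]
tcp_rot: [0.907, 0.42, -0.0, 0.0]
force: [0.7, 0.2, -0.3]
position: [596.3, -168.9, 50.7]
tcp_rot: [0.907, 0.42, -0.0, 0.0]
force: [-1.8, 0.6, 4.2]
```

Contact at 50.7. Release, rise, and check the placement.

```bash
python3 -m pendant '[[0,0,-0.005,0,0,0,0.4],[0,0,0,0,0,0,0.3],[0,0,0,0,0,0,0.27],[0,0,0,0,0,0,0.27],[0,0,-0.1,0,0,0,0.27],[0,0,-0.25,0,0,0,0.27],[0,0,-0.25,0,0,0,0.27],[0,0,-0.25,0,0,0,0.27],[0,0,-0.25,0,0,0,0.27],[0,0,-0.25,0,0,0,0.27],[0,0,0,0,0,0,0.27],[0,0,0,0,0,0,0.27]]'
cat > chk.py <<'E'
from h import *
import sys
np.set_printoptions(precision=1,suppress=True)
# usage: chk.py name ztop : holes/top face centre of the spacer in the jig versus the jig's middle
cal,im=snap('wrist',sys.argv[1]);z=float(sys.argv[2])
h=cv2.cvtColor(im,cv2.COLOR_BGR2HSV);top=cv2.inRange(h,(20,50,190),(40,255,255))
N,l,s,c=cv2.connectedComponentsWithStats(top);i=1+np.argmax(s[1:,4]);m=(l==i).astype(np.uint8)
cs,hi=cv2.findContours(m,cv2.RETR_CCOMP,cv2.CHAIN_APPROX_NONE)
H=sorted([cv2.minEnclosingCircle(k)[0] for k,q in zip(cs,hi[0]) if q[3]>=0 and len(k)>6],key=lambda p:p[1])
W=onz(cal,H,z);print(s[i],H,W);d=W[0]-W[-1]
a=np.radians(49.8);J=np.array([[np.sin(a),-np.cos(a)],[np.cos(a),np.sin(a)]])
print('apart',np.linalg.norm(d),'dir',np.degrees(np.arctan2(d[1],d[0])),'centre in jig',J@(W[[0,-1]].mean(0)[:2]-[593.8,-173.2]))
E
python3 chk.py c1 67
```

```text
time: 15.37
position: [597.6, -169.3, 255.9]
tcp_rot: [0.907, 0.42, 0.002, 0.002]
force: [-1.2, 0.5, -1.3]
grip_width: 62.2
grasp_force: 0.0
[ 292  165   51   84 4037] [(317.5, 173.5), (317.5, 241.0)] [[ 615.3 -147.4   67. ]
 [ 576.6 -192.9   67. ]]
apart 59.7614452717765 dir 49.54234916503125 centre in jig [-0.3  3.7]
```

The spacer sits 3.7 mm off in jig y and is square (0.3°), within tolerance. Next is the 14 mm spacer, the middle one.

Run:
```python
from h import *
y=np.radians(-42.5);ty=np.array([np.cos(y),np.sin(y),0]);tx=np.array([-ty[1],ty[0],0]);n=-.5*tx+np.array([0,0,.866]);Rt=Rtool(ty,-n)
p=np.array([529.6,293.7,41.5])+n*90;print(p);plan(p,Rt)
```

```text
[499.19844066 260.52251984 119.44      ]
at [ 596.4 -168.9  253.5] t 15.42 shift(150mm) [ 1.7633 -2.347   0.8912] rows>=11.0 turn(2pi) [-0.0014  0.0833  0.006 ] rows>=4.2 j [-0.39  0.33  1.37 -0.    1.44  0.32]
```

```bash
python3 -m pendant '[[0.126,-0.1676,0,0,0,0,0.27],[0.126,-0.1676,0,0,0,0,0.27],[0.126,-0.1676,0,0,0,0,0.27],[0.126,-0.1676,0,0,0,0,0.27],[0.126,-0.1676,0,0,0,0,0.27],[0.126,-0.1676,0,0,0,0,0.27],[0.126,-0.1676,0,0,0,0,0.27]]' >/dev/null
python3 -m pendant '[[0.126,-0.1676,0.12,0,0,0,0.27],[0.126,-0.1676,0.12,0,0,0,0.27],[0.126,-0.1676,0.12,0,0,0,0.27],[0.126,-0.1676,0.12,0,0,0,0.27],[0.126,-0.1676,0.12,0,0,0,0.27],[0.126,-0.1676,0.14,0,0,0,0.27],[0.126,-0.1676,0.15,0,0,0,0.27]]' >/dev/null
python3 -m pendant '[[0,0,0,-0.0003,0.0167,0.0012,0.27],[0,0,0,-0.0003,0.0167,0.0012,0.27],[0,0,0,-0.0003,0.0167,0.0012,0.27],[0,0,0,-0.0003,0.0167,0.0012,0.27],[0,0,0,-0.0002,0.0166,0.0012,0.27],[0,0,0,0,0,0,0.27],[0,0,0,0,0,0,0.27]]'
python3 - <<'E'
from h import *
y=np.radians(-42.5);ty=np.array([np.cos(y),np.sin(y),0]);tx=np.array([-ty[1],ty[0],0]);n=-.5*tx+np.array([0,0,.866]);Rt=Rtool(ty,-n)
U=np.array([529.6,293.7,41.5]);plan(U+n*5,Rt)
cal,im=snap('wrist','g2')
h=cv2.cvtColor(im,cv2.COLOR_BGR2HSV);top=cv2.inRange(h,(20,50,190),(40,255,255))
N,l,s,c=cv2.connectedComponentsWithStats(top)
print('expected',proj(cal,U+n*14).round(1))
i=min([k for k in range(1,N) if s[k,4]>2000],key=lambda k:abs(c[k][0]-320));m=(l==i).astype(np.uint8);cs,hi=cv2.findContours(m,cv2.RETR_CCOMP,cv2.CHAIN_APPROX_NONE)
print(s[i],c[i],[cv2.minEnclosingCircle(k) for k,q in zip(cs,hi[0]) if q[3]>=0 and len(k)>8])
E
```

```text
time: 17.17
position: [496.4, 261.2, 117.1]
tcp_rot: [0.888, 0.391, 0.22, -0.102]
force: [-0.2, 1.0, -0.0]
grip_width: 62.3
grasp_force: 0.0
at [496.4 261.2 117.1] t 17.17 shift(150mm) [0.0346 0.0217 0.5571] rows>=2.0 turn(2pi) [-0.0014  0.0053 -0.0002] rows>=0.3 j [0.16 0.18 2.09 0.6  0.56 0.44]
expected [[324.5 240.4]]
[ 286  172   80  128 9548] [325.35546711 234.65113113] [((325.2272644042969, 288.5), 5.794433116912842), ((325.5, 189.8333282470703), 6.187001705169678)]
```

```bash
python3 -m pendant '[[0.015,0.02,0.13,-0.0014,0.0053,0,0.27],[0,0,0.15,0,0,0,0.27],[0,0,0.14,0,0,0,0.27],[0,0,0.1,0,0,0,0.27],[0,0,0.037,0,0,0,0.27],[0,0,0,0,0,0,0.27],[0,0,0,0,0,0,0.27]]'
python3 -m pendant '[[0,0,0,0,0,0,0.6],[0,0,0,0,0,0,0.6],[0,0,0,0,0,0,0.6],[0,0,0,0,0,0,0.6],[0,0,0,0,0,0,0.6]]'
```

```text
time: 17.8
position: [530.7, 293.2, 48.0]
tcp_rot: [0.883, 0.39, 0.24, -0.104]
force: [-0.3, -0.2, -0.3]
grip_width: 62.1
grasp_force: 0.0
time: 18.22
position: [530.4, 292.5, 49.3]
tcp_rot: [0.883, 0.39, 0.241, -0.104]
force: [-3.7, -2.6, 6.3]
grip_width: 41.8
grasp_force: 61.5
```

```bash
python3 -m pendant '[[0,0,-0.08,0,0,0,0.6],[0,0,-0.2,0,0,0,0.6],[0,0,-0.25,0,0,0,0.6],[0,0,-0.25,0,0,0,0.6],[0,0,0,0.0003,-0.0169,-0.0011,0.6],[0,0,0,0.0003,-0.0169,-0.0011,0.6],[0,0,0,0.0003,-0.0169,-0.0011,0.6],[0,0,0,0.0002,-0.0169,-0.0011,0.6],[0,0,0,0.0002,-0.0168,-0.0012,0.6],[0,0,0,0,0,0,0.6]]'
python3 - <<'E'
from h import *
y=np.radians(-40.2);plan([593.8,-173.2,250],Rtool([np.cos(y),np.sin(y),0],[0,0,-1]))
E
```

```text
time: 19.05
position: [493.3, 252.7, 149.2]
tcp_rot: [0.907, 0.421, 0.011, -0.003]
force: [-0.2, 0.9, -1.1]
grip_width: 42.3
grasp_force: 62.7
at [493.3 252.7 149.2] t 19.05 shift(150mm) [-1.7221  2.3463 -0.7011] rows>=10.8 turn(2pi) [ 0.0006 -0.0036  0.0001] rows>=0.2 j [0.34 0.29 1.7  0.01 1.13 1.04]
```

```bash
python3 -m pendant '[[0,0,0,0.0006,-0.0036,0,0.6],[-0.123,0.1676,-0.095,0,0,0,0.6],[-0.123,0.1676,-0.095,0,0,0,0.6],[-0.123,0.1676,-0.095,0,0,0,0.6],[-0.123,0.1676,-0.095,0,0,0,0.6],[-0.123,0.1676,-0.095,0,0,0,0.6],[-0.123,0.1676,-0.095,0,0,0,0.6],[-0.123,0.1676,-0.095,0,0,0,0.6]]' >/dev/null
python3 -m pendant '[[-0.123,0.1676,0,0,0,0,0.6],[-0.123,0.1676,0,0,0,0,0.6],[-0.123,0.1676,0,0,0,0,0.6],[-0.123,0.1676,0,0,0,0,0.6],[-0.123,0.1676,0,0,0,0,0.6],[-0.123,0.1676,0,0,0,0,0.6],[-0.123,0.1676,0,0,0,0,0.6],[0,0,0,0,0,0,0.6],[0,0,0,0,0,0,0.6]]'
cat > held.py <<'E'
from h import *
import sys
np.set_printoptions(precision=2,suppress=True)
y=np.radians(-40.2);Rt=Rtool([np.cos(y),np.sin(y),0],[0,0,-1]);plan([593.8,-173.2,250],Rt)
cal,im=snap('wrist',sys.argv[1]);st=manip.state()
h=cv2.cvtColor(im,cv2.COLOR_BGR2HSV);top=cv2.inRange(h,(20,40,60),(40,255,255));top[:150]=0
N,l,s,c=cv2.connectedComponentsWithStats(top)
i=1+np.argmax(s[1:,4]);m=(l==i).astype(np.uint8);cs,hi=cv2.findContours(m,cv2.RETR_CCOMP,cv2.CHAIN_APPROX_NONE)
H=[cv2.minEnclosingCircle(k)[0] for k,q in zip(cs,hi[0]) if q[3]>=0 and len(k)>8];print(s[i],H)
R0=R.from_quat(st['tcp_rot']).as_matrix()
W=onz(cal,H,st['position'][2]+float(sys.argv[2]));print('holes in tool',((W-st['position'])@R0))
E
python3 held.py h2 10
```

```text
time: 20.47
position: [590.2, -176.1, 247.2]
tcp_rot: [0.908, 0.419, -0.001, -0.001]
force: [-1.3, 1.5, -1.1]
grip_width: 42.1
grasp_force: 62.7
at [ 590.2 -176.1  247.2] t 20.47 shift(150mm) [ 0.03  0.01 -0.02] rows>=0.1 turn(2pi) [-0.  0. -0.] rows>=0.0 j [-0.4   0.33  1.38 -0.    1.43  0.3 ]
[  260   224   123   187 20692] [(320.0, 395.5), (320.9166564941406, 254.0), (350.0, 232.0), (368.0, 232.0), (353.5, 225.0)]
holes in tool [[-34.9    1.54  -9.97]
 [ 25.68   1.99 -10.03]
 [ 33.89  12.24 -10.08]
 [ 33.89  18.57 -10.1 ]
 [ 36.45  13.41 -10.09]]
```

```bash
python3 -m pendant '[[0.05,0.003,0.18,0,0,0,0.6],[0,0,0.18,0,0,0,0.6],[0,0,0.18,0,0,0,0.6],[0,0,0.18,0,0,0,0.6],[0,0,0.18,0,0,0,0.6],[0,0,0.16,0,0,0,0.6],[0,0,0.06,0,0,0,0.6],[0,0,0,0,0,0,0.6],[0,0,0,0,0,0,0.6]]'
python3 -m pendant '[[0,0,0.012,0,0,0,0.6],[0,0,0.008,0,0,0,0.6],[0,0,0,0,0,0,0.6]]'|sed -n 2,4p
```

```text
time: 21.27
position: [596.0, -168.4, 80.8]
tcp_rot: [0.907, 0.421, -0.001, -0.001]
force: [0.2, -0.6, -0.5]
grip_width: 41.8
grasp_force: 62.6
position: [596.7, -169.3, 78.5]
tcp_rot: [0.907, 0.42, -0.001, 0.0]
force: [0.5, 0.1, -1.8]
```

```bash
python3 -m pendant '[[0,0,0.01,0,0,0,0.6],[0,0,0.01,0,0,0,0.6],[0,0,0,0,0,0,0.6]]'|sed -n 2,4p
python3 -m pendant '[[0,0,0.01,0,0,0,0.6],[0,0,0,0,0,0,0.6]]'|sed -n 2,4p
python3 -m pendant '[[0,0,0.006,0,0,0,0.6],[0,0,0,0,0,0,0.6]]'|sed -n 2,4p
```

```text
position: [595.9, -169.1, 74.2]
tcp_rot: [0.907, 0.42, -0.001, -0.001]
force: [0.0, 0.2, -0.2]
position: [595.8, -169.1, 72.4]
tcp_rot: [0.907, 0.42, -0.002, -0.001]
force: [-0.2, -0.3, -1.0]
position: [595.9, -169.0, 71.6]
tcp_rot: [0.907, 0.42, -0.002, -0.001]
force: [0.3, -0.4, -0.9]
```

```bash
python3 -m pendant '[[0,0,0.006,0,0,0,0.6],[0,0,0,0,0,0,0.6]]'|sed -n 2,4p
python3 -m pendant '[[0,0,0.006,0,0,0,0.6],[0,0,0,0,0,0,0.6]]'|sed -n 2,4p
```

```text
position: [596.0, -169.2, 71.2]
tcp_rot: [0.907, 0.42, -0.001, -0.0]
force: [-0.6, 0.2, 1.2]
position: [596.0, -169.2, 71.0]
tcp_rot: [0.907, 0.42, -0.001, -0.0]
force: [-2.2, 0.8, 5.2]
```

```bash
python3 -m pendant '[[0,0,-0.005,0,0,0,0.4],[0,0,0,0,0,0,0.3],[0,0,0,0,0,0,0.27],[0,0,0,0,0,0,0.27],[0,0,-0.1,0,0,0,0.27],[0,0,-0.25,0,0,0,0.27],[0,0,-0.25,0,0,0,0.27],[0,0,-0.25,0,0,0,0.27],[0,0,-0.25,0,0,0,0.27],[0,0,-0.1,0,0,0,0.27],[0,0,0,0,0,0,0.27],[0,0,0,0,0,0,0.27]]'
python3 chk.py c2 81
python3 - <<'E'
from h import *
# silver plate dark spots in side/scene views
for n,box in (('side',(255,255,310,300)),('scene',(340,255,395,300))):
    im=cv2.imread(f'pics/{n}0.png');x0,y0,x1,y1=box;g=im[y0:y1,x0:x1].max(2)
    N,l,s,c=cv2.connectedComponentsWithStats((g<70).astype(np.uint8));P=[c[i]+[x0,y0] for i in range(1,N) if s[i,4]>4];print(n,[p.round(1) for p in P],[s[i,4] for i in range(1,N) if s[i,4]>4]);print(onz(vision.get_calibration(n),P,10).round(1))
E
```

```text
time: 23.43
position: [596.8, -169.1, 251.6]
tcp_rot: [0.907, 0.42, -0.001, 0.0]
force: [0.0, 0.2, -0.7]
grip_width: 62.5
grasp_force: 0.0
[ 293  170   54   89 4502] [(319.5, 179.0), (319.5, 249.89999389648438)] [[ 613.4 -149.4   81. ]
 [ 574.6 -195.2   81. ]]
apart 60.005358271990076 dir 49.65926504067812 centre in jig [-0.4  0.8]
side [array([290.5, 282.4])] [np.int32(8)]
[[435.1  82.3  10. ]]
scene [array([377.4, 281.3])] [np.int32(16)]
[[420.9 149.1  10. ]]
```

Second spacer is at (-0.4, 0.8) mm and square. Now a look at the silver plate; the spots put its long axis at about 102°.

```bash
python3 -m pendant '[[0,0,0,0,0,-0.018,0.27],[0,0,0,0,0,-0.018,0.27],[0,0,0,0,0,-0.018,0.27],[0,0,0,0,0,-0.018,0.27],[0,0,0,0,0,-0.018,0.27],[0,0,0,0,0,-0.018,0.27],[0,0,0,0,0,-0.018,0.27],[0,0,0,0,0,-0.018,0.27]]'
python3 - <<'E'
from h import *
y=np.radians(12);plan([426,134,170],Rtool([np.cos(y),np.sin(y),0],[0,0,-1]))
E
```

```text
time: 24.15
position: [595.4, -168.6, 247.9]
tcp_rot: [0.63, 0.776, -0.002, -0.004]
force: [-0.3, 0.0, 0.5]
grip_width: 62.0
grasp_force: 0.0
at [ 595.4 -168.6  247.9] t 24.15 shift(150mm) [ 2.2046 -0.6861  0.5316] rows>=8.5 turn(2pi) [-0.0012 -0.0005 -0.0004] rows>=0.1 j [-0.39  0.34  1.37 -0.    1.44 -0.59]
```

```bash
python3 -m pendant '[[0.2,-0.062,0,0,0,0,0.27],[0.2,-0.062,0,0,0,0,0.27],[0.2,-0.062,0,0,0,0,0.27],[0.2,-0.062,0,0,0,0,0.27],[0.2,-0.062,0,0,0,0,0.27],[0.2,-0.062,0.08,0,0,0,0.27],[0.2,-0.062,0.09,0,0,0,0.27],[0.2,-0.062,0.09,0,0,0,0.27],[0.2,-0.062,0.09,0,0,0,0.27],[0.2,-0.062,0.09,0,0,0,0.27],[0.2,-0.062,0.09,0,0,0,0.27],[0,0,0,0,0,0,0.27]]' >/dev/null
python3 -m pendant '[[0,0,0,0,0,0,0.27],[0,0,0,0,0,0,0.27]]'
python3 -c "
from h import *
snap('wrist','p1')"
```

```text
time: 25.32
position: [429.7, 133.5, 170.8]
tcp_rot: [0.632, 0.775, -0.002, -0.002]
force: [-0.2, -0.2, 0.4]
grip_width: 62.2
grasp_force: 0.0
```

View pics/p1.png

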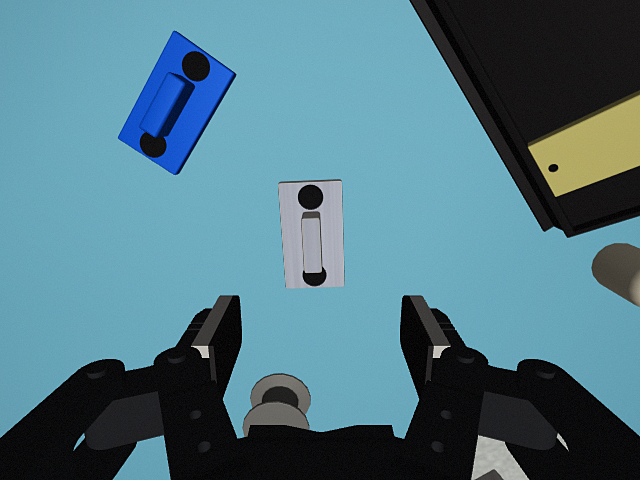

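Silver plate at (312,234) with rib (302..321, 212..273); the blue one at (178,103) is the decoy, and the reel is at (280,400).

Run:
```python
from h import *
np.set_printoptions(precision=1,suppress=True)
cal,im=load('wrist','p1')
h=cv2.cvtColor(im,cv2.COLOR_BGR2HSV);m=cv2.inRange(h,(0,0,90),(180,45,255));m[:170]=0;m[300:]=0
m[:,:250]=0;m[:,380:]=0
c=max(cv2.findContours(m,cv2.RETR_EXTERNAL,cv2.CHAIN_APPROX_NONE)[0],key=cv2.contourArea);r=cv2.minAreaRect(c);hull=cv2.convexHull(c);q=cv2.approxPolyDP(hull,6,True)[:,0]
Q=onz(cal,q,10);print(q.tolist(),Q.mean(0),np.linalg.norm(Q-np.roll(Q,1,0),axis=1))
for a in range(4):
    d=Q[a]-Q[a-1];print(np.linalg.norm(d),np.degrees(np.arctan2(d[1],d[0])))
rib=onz(cal,[(302.5,212.5),(319.5,212.5),(321.5,273),(303.5,273)],34);print('rib',rib.mean(0),np.linalg.norm(rib-np.roll(rib,1,0),axis=1));d=(rib[0]+rib[1]-rib[2]-rib[3]);print(np.degrees(np.arctan2(d[1],d[0])))
```

```text
[[341, 181], [344, 284], [287, 288], [278, 184]] [426.3 113.1  10. ] [49.1 86.9 48.2 88.4]
49.076412590090435 14.367231003332488
86.92502888439881 -75.8738706751903
48.21187278248146 -163.91910578932428
88.36754822547367 104.70459898137459
rib [425.9 114.8  34. ] [47.7 12.5 47.7 13.8]
102.56455632083109
```

Run:
```python
from h import *
y=np.radians(14.5);plan([426.2,113.7,17],Rtool([np.cos(y),np.sin(y),0],[0,0,-1]))
```

```text
at [430.4 133.1 171.3] t 25.37 shift(150mm) [-0.1212 -0.0493  1.0287] rows>=3.7 turn(2pi) [-0.0006  0.     -0.0082] rows>=0.4 j [ 0.15  0.14  1.85 -0.    1.16 -0.06]
```

```bash
python3 -m pendant '[[-0.121,-0.041,0.15,-0.0006,0,-0.0082,0.27],[0,0,0.2,0,0,0,0.27],[0,0,0.2,0,0,0,0.27],[0,0,0.2,0,0,0,0.35],[0,0,0.18,0,0,0,0.4],[0,0,0.09,0,0,0,0.5],[0,0,0,0,0,0,0.5],[0,0,0,0,0,0,0.5]]'
python3 -m pendant '[[0,0,0,0,0,0,0.7],[0,0,0,0,0,0,0.9],[0,0,0,0,0,0,1],[0,0,0,0,0,0,1],[0,0,0,0,0,0,1],[0,0,0,0,0,0,1]]'
```

```text
time: 26.03
position: [428.2, 113.9, 18.4]
tcp_rot: [0.613, 0.79, 0.0, -0.0]
force: [0.6, 0.5, 0.4]
grip_width: 43.2
grasp_force: 0.0
time: 26.53
position: [428.7, 114.7, 20.2]
tcp_rot: [0.612, 0.791, 0.001, 0.001]
force: [-1.2, -2.1, 7.4]
grip_width: 12.4
grasp_force: 60.8
```

```bash
python3 -m pendant '[[0,0,-0.08,0,0,0,1],[0,0,-0.25,0,0,0.009,1],[0,0,-0.25,0,0,0.0176,1],[0,0,-0.25,0,0,0.0176,1],[0,0,-0.25,0,0,0.0176,1],[0,0,-0.25,0,0,0.0176,1],[0,0,-0.21,0,0,0.0176,1],[0,0,0,0,0,0.0176,1],[0,0,0,0,0,0.0176,1],[0,0,0,0,0,0.0176,1],[0,0,0,0,0,0,1]]'
python3 - <<'E'
from h import *
y=np.radians(-40.2);plan([593.8,-173.2,250],Rtool([np.cos(y),np.sin(y),0],[0,0,-1]))
E
```

```text
time: 27.45
position: [427.2, 114.8, 250.4]
tcp_rot: [0.904, 0.426, 0.001, -0.0]
force: [-0.2, -0.4, -1.3]
grip_width: 12.4
grasp_force: 59.8
at [427.2 114.8 250.4] t 27.45 shift(150mm) [-0.7744  2.0787  0.0028] rows>=8.0 turn(2pi) [ 0.0001 -0.0003  0.0019] rows>=0.1 j [0.1  0.06 1.73 0.   1.35 0.79]
```

```bash
python3 -m pendant '[[-0.0774,0.2079,0,0,0,0,1],[-0.0774,0.2079,0,0,0,0,1],[-0.0774,0.2079,0,0,0,0,1],[-0.0774,0.2079,0,0,0,0,1],[-0.0774,0.2079,0,0,0,0,1],[-0.0774,0.2079,0,0,0,0,1],[-0.0774,0.2079,0,0,0,0,1],[-0.0774,0.2079,0,0,0,0,1],[-0.0774,0.2079,0,0,0,0,1],[-0.0774,0.2079,0,0,0,0.0019,1],[0,0,0,0,0,0,1],[0,0,0,0,0,0,1]]'
python3 - <<'E'
from h import *
np.set_printoptions(precision=1,suppress=True)
y=np.radians(-40.2);plan([593.8,-173.2,250],Rtool([np.cos(y),np.sin(y),0],[0,0,-1]))
cal,im=snap('wrist','h3');st=manip.state();cv2.imwrite('pics/h3c.png',im[100:480])
R0=R.from_quat(st['tcp_rot']).as_matrix()
g=im.max(2);n,l,s,c=cv2.connectedComponentsWithStats(((g<60)).astype(np.uint8))
for i in range(1,n):
    if 200<s[i,4]<4000 and 250<c[i][0]<390: print(s[i],c[i],(onz(cal,[c[i]],st['position'][2]-8)-st['position'])@R0)
E
```

```text
time: 28.45
position: [595.0, -174.5, 248.6]
tcp_rot: [0.907, 0.422, -0.0, -0.001]
force: [-0.1, 0.4, -1.5]
grip_width: 12.1
grasp_force: 59.8
at [ 595.  -174.5  248.6] t 28.45 shift(150mm) [ 0. -0. -0.] rows>=0.1 turn(2pi) [-0. -0.  0.] rows>=0.0 j [-0.4  0.3  1.4  0.   1.4  0.3]
[ 298   20   33   75 1894] [314.7  54.7] [[93.9  0.2  8.1]]
[304 110  25  24 495] [315.5 121.6] [[71.3  0.4  8.1]]
[ 296  200   50   48 1827] [320.4 223.4] [[32.5  2.2  8. ]]
[304 386  24  41 885] [315.3 404.9] [[-54.3  -0.3   8. ]]
```

View pics/h3c.png

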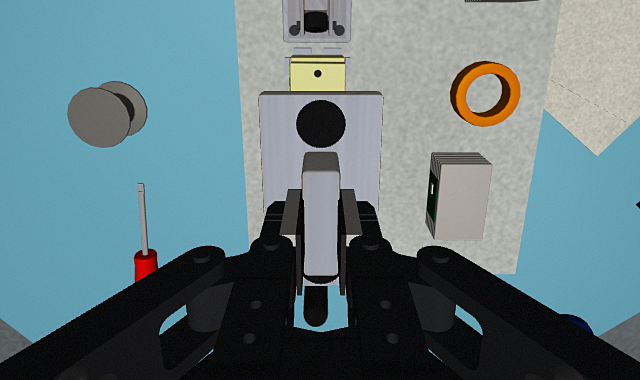

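The plate is held square, spot at (320,323 in full image), centred within about 1 mm. Lowering.

```bash
python3 -m pendant '[[0.004,-0.016,0.18,0,0,0,1],[0,0,0.18,0,0,0,1],[0,0,0.18,0,0,0,1],[0,0,0.18,0,0,0,1],[0,0,0.14,0,0,0,1],[0,0,0.06,0,0,0,1],[0,0,0,0,0,0,1],[0,0,0,0,0,0,1]]'
python3 -m pendant '[[0,0,0.015,0,0,0,1],[0,0,0.01,0,0,0,1],[0,0,0,0,0,0,1]]'|sed -n 2,4p
```

```text
time: 29.17
position: [593.4, -170.3, 112.4]
tcp_rot: [0.906, 0.422, 0.001, -0.0]
force: [-0.6, -0.5, -0.6]
grip_width: 12.1
grasp_force: 59.8
position: [593.8, -171.1, 109.0]
tcp_rot: [0.907, 0.422, 0.001, 0.001]
force: [-0.4, 0.3, -0.8]
```

```bash
python3 -m pendant '[[0,0,0.012,0,0,0,1],[0,0,0.012,0,0,0,1],[0,0,0,0,0,0,1]]'|sed -n 2,4p
python3 -m pendant '[[0,0,0.01,0,0,0,1],[0,0,0,0,0,0,1]]'|sed -n 2,4p
python3 -m pendant '[[0,0,0.006,0,0,0,1],[0,0,0,0,0,0,1]]'|sed -n 2,4p
```

```text
position: [593.1, -170.9, 104.1]
tcp_rot: [0.907, 0.422, 0.0, -0.0]
force: [-0.7, 0.0, -0.8]
position: [593.1, -170.9, 102.5]
tcp_rot: [0.907, 0.422, 0.0, -0.0]
force: [-0.7, -0.1, -1.5]
position: [593.1, -170.9, 101.7]
tcp_rot: [0.907, 0.422, 0.0, -0.0]
force: [-0.2, 0.3, -1.1]
```

```bash
python3 -m pendant '[[0,0,0.006,0,0,0,1],[0,0,0,0,0,0,1]]'|sed -n 2,4p
python3 -m pendant '[[0,0,0.006,0,0,0,1],[0,0,0,0,0,0,1]]'|sed -n 2,4p
```

```text
position: [593.3, -171.0, 101.2]
tcp_rot: [0.907, 0.422, 0.001, -0.0]
force: [-0.1, -0.4, 0.0]
position: [593.4, -171.0, 101.2]
tcp_rot: [0.907, 0.422, 0.001, 0.0]
force: [-0.9, 1.1, 4.6]
```

```bash
python3 -m pendant '[[0,0,-0.006,0,0,0,0.8],[0,0,0,0,0,0,0.65],[0,0,0,0,0,0,0.65],[0,0,0,0,0,0,0.65],[0,0,-0.1,0,0,0,0.65],[0,0,-0.25,0,0,0,0.65],[0,0,-0.25,0,0,0,0.65],[0,0,-0.25,0,0,0,0.65],[0,0,-0.17,0,0,0,1],[0,0,0,0,0,0,1],[0,0,0,0,0,0,1]]'
python3 - <<'E'
from h import *
np.set_printoptions(precision=1,suppress=True)
cal,im=snap('wrist','c3');st=manip.state()
a=np.radians(49.8);J=np.array([[np.sin(a),-np.cos(a)],[np.cos(a),np.sin(a)]])
g=im.max(2);n,l,s,c=cv2.connectedComponentsWithStats(((g<60)).astype(np.uint8))
for i in range(1,n):
    if 80<s[i,4]<4000 and 250<c[i][0]<390: print(s[i],c[i],J@(onz(cal,[c[i]],91)[0][:2]-[593.8,-173.2]))
q=np.array([80.,0]);
jig=np.array([593.8,-173.2]);jy=J[1]
y=np.radians(-40.2);Rt=Rtool([np.cos(y),np.sin(y),0],[0,0,-1])
plan([*(jig+80*jy),250],Rt);print('left handle grip px',proj(cal,[*(jig+106*jy),172]),proj(cal,[*(jig-106*jy),172]))
cv2.imwrite('pics/c3c.png',im)
E
```

```text
time: 31.25
position: [594.0, -171.4, 255.9]
tcp_rot: [0.907, 0.422, 0.002, 0.001]
force: [-0.9, -0.9, -0.3]
grip_width: 0.1
grasp_force: 0.0
[ 304   28   31  108 2281] [319.   75.8] [ -0.8 104.1]
[292  84  11  11 100] [297.2  89.1] [-16.9  95. ]
[336  84  11  11  98] [340.7  89.2] [15.1 95. ]
[293 124  11  14  98] [298.3 131.3] [-16.6  65. ]
[335 124  11  14  97] [339.5 131.2] [14.8 65. ]
[306 161  25  25 492] [318.2 172.8] [-1.4 33.6]
[307 246  24  18 308] [318.3 254.9] [ -1.4 -34.5]
at [ 593.  -171.   253.8] t 31.3 shift(150mm) [0.5 0.  0. ] rows>=1.9 turn(2pi) [ 0. -0.  0.] rows>=0.0 j [-0.4  0.3  1.4  0.   1.4  0.3]
left handle grip px [[320.7  56.4]] [[320.2 392.4]]
```

View pics/c3c.png

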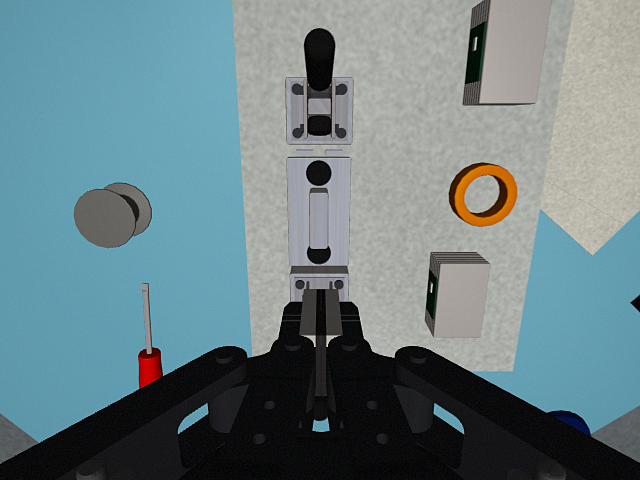

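Plate measures (-1.4, -0.5) mm and square; handles lie on the centreline. Now the left handle: fingers shut, dip inside it, then follow its arc outward and down.

```bash
python3 -m pendant '[[0.26,0.004,0,0,0,0,1],[0.26,0.003,0,0,0,0,1],[0,0,0.18,0,0,0,1],[0,0,0.18,0,0,0,1],[0,0,0.18,0,0,0,1],[0,0,0,0,0,0,1],[0,0,0,0,0,0,1]]'
python3 - <<'E'
from h import *
a=np.radians(49.8);jy=np.array([np.cos(a),np.sin(a)]);p=manip.state()['position'];cy=(p[:2]-[593.8,-173.2])@jy;cz=p[2]
print('y,z now',cy,cz)
for th in range(10,100,10):
    t=np.radians(th);Y=94+70*np.sin(t)-8*np.cos(t)-11;Z=103+70*np.cos(t)+8*np.sin(t);print(th,round(Y,1),round(Z,1),'row',round((Y-cy)/150,3),round((cz-Z)/150,3));cy,cz=Y,Z
E
```

```text
time: 31.88
position: [642.2, -111.4, 169.7]
tcp_rot: [0.907, 0.422, -0.002, -0.003]
force: [-0.2, -0.1, 0.6]
grip_width: 0.0
grasp_force: 0.0
y,z now 78.47146878038235 169.72216582704624
10 87.3 173.3 row 0.059 -0.024
20 99.4 171.5 row 0.081 0.012
30 111.1 167.6 row 0.078 0.026
40 121.9 161.8 row 0.072 0.039
50 131.5 154.1 row 0.064 0.051
60 139.6 144.9 row 0.054 0.061
70 146.0 134.5 row 0.043 0.07
80 150.5 123.0 row 0.03 0.076
90 153.0 111.0 row 0.016 0.08
```

```bash
python3 -m pendant '[[0.06,0,-0.024,0,0,0,1],[0.04,0,0.006,0,0,0,1],[0.04,0,0.006,0,0,0,1],[0.039,0,0.013,0,0,0,1],[0.039,0,0.013,0,0,0,1],[0.036,0,0.02,0,0,0,1],[0.036,0,0.02,0,0,0,1]]'
python3 -m pendant '[[0.032,0,0.025,0,0,0,1],[0.032,0,0.025,0,0,0,1],[0.027,0,0.03,0,0,0,1],[0.027,0,0.03,0,0,0,1],[0.022,0,0.035,0,0,0,1],[0.022,0,0.035,0,0,0,1],[0.015,0,0.038,0,0,0,1],[0.015,0,0.038,0,0,0,1],[0,0,0,0,0,0,1]]'
```

```text
time: 32.47
position: [673.3, -78.2, 165.6]
tcp_rot: [0.907, 0.422, 0.001, 0.0]
force: [0.1, -1.1, 3.3]
grip_width: 0.2
grasp_force: 1.2
time: 33.22
position: [690.3, -56.2, 124.7]
tcp_rot: [0.907, 0.422, -0.001, -0.001]
force: [0.1, -0.2, 0.4]
grip_width: -0.2
grasp_force: 0.1
```

```bash
python3 -m pendant '[[0.008,0,0.035,0,0,0,1],[0.008,0,0.035,0,0,0,1],[0,0,0.012,0,0,0,1],[0,0,0,0,0,0,1]]'
python3 -m pendant '[[0,0,0.012,0,0,0,1],[0,0,0,0,0,0,1]]'
```

```text
time: 33.55
position: [692.0, -54.8, 113.4]
tcp_rot: [0.907, 0.422, -0.0, -0.001]
force: [0.4, -0.2, -0.3]
grip_width: -0.1
grasp_force: 0.0
time: 33.72
position: [692.2, -55.0, 112.3]
tcp_rot: [0.907, 0.422, 0.0, -0.0]
force: [0.5, 0.6, 0.0]
grip_width: 0.1
grasp_force: 0.0
```

```bash
python3 -m pendant '[[0,0,0.012,0,0,0,1],[0,0,0.006,0,0,0,1]]'|sed -n 2,4p
python3 -m pendant '[[0,0,0.012,0,0,0,1],[0,0,0.006,0,0,0,1]]'|sed -n 2,4p
python3 - <<'E'
from h import *
cal=vision.get_calibration('side');im=vision.camera('side')[:,:,::-1];cv2.imwrite('pics/s2.png',im)
a=np.radians(49.8);jy=np.array([np.cos(a),np.sin(a)]);j=np.array([593.8,-173.2])
for th in (10,50,70,80,90):
    t=np.radians(th);P=[[*(j+jy*(94+r*np.sin(t))),103+r*np.cos(t)] for r in (50,80)];q=proj(cal,P);print(th,q.round(0).tolist(),[im[int(b)-1:int(b)+2,int(a)-1:int(a)+2].mean().round() for a,b in q])
E
```

```text
position: [692.5, -55.0, 111.2]
tcp_rot: [0.907, 0.422, 0.001, 0.0]
force: [-2.5, 0.2, 9.2]
position: [692.6, -55.0, 110.7]
tcp_rot: [0.907, 0.422, 0.001, 0.001]
force: [-4.4, 1.9, 18.1]
10 [[402.0, 263.0], [403.0, 253.0]] [np.float64(140.0), np.float64(67.0)]
50 [[404.0, 260.0], [407.0, 248.0]] [np.float64(94.0), np.float64(59.0)]
70 [[404.0, 263.0], [407.0, 252.0]] [np.float64(86.0), np.float64(72.0)]
80 [[404.0, 265.0], [407.0, 255.0]] [np.float64(66.0), np.float64(86.0)]
90 [[404.0, 267.0], [407.0, 259.0]] [np.float64(59.0), np.float64(78.0)]
```

A firm stop at z = 111, the level predicted for a fully down handle. Now the right one, mirrored.

```bash
python3 -m pendant '[[0,0,-0.25,0,0,0,1],[0,0,-0.25,0,0,0,1],[0,0,-0.25,0,0,0,1],[-0.15,0,-0.18,0,0,0,1],[-0.23,0,0,0,0,0,1],[-0.23,0,0,0,0,0,1],[-0.23,0,0,0,0,0,1],[-0.23,0,0,0,0,0,1],[-0.23,0,0,0,0,0,1],[-0.23,0,0,0,0,0,1],[0,0,0,0,0,0,1]]'
python3 - <<'E'
from h import *
y=np.radians(-40.2);Rt=Rtool([np.cos(y),np.sin(y),0],[0,0,-1]);jy=Rt[:,0]
plan(np.array([593.8,-173.2,171])-79*jy-0.5*Rt[:,1],Rt)
E
```

```text
time: 35.02
position: [540.3, -235.2, 246.6]
tcp_rot: [0.908, 0.419, -0.002, 0.001]
force: [0.9, -0.0, -0.1]
grip_width: -0.0
grasp_force: 0.0
at [ 540.3 -235.2  246.6] t 35.02 shift(150mm) [0.0218 0.0023 0.5037] rows>=1.8 turn(2pi) [-0.      0.0007 -0.0006] rows>=0.0 j [-0.53  0.29  1.45 -0.    1.41  0.18]
```

```bash
python3 -m pendant '[[0.022,0.002,0,0,0.0007,-0.0006,1],[0,0,0.17,0,0,0,1],[0,0,0.17,0,0,0,1],[0,0,0.16,0,0,0,1],[0,0,0,0,0,0,1]]'
python3 -m pendant '[[-0.06,0,-0.02,0,0,0,1],[-0.04,0,0.006,0,0,0,1],[-0.04,0,0.006,0,0,0,1],[-0.039,0,0.013,0,0,0,1],[-0.039,0,0.013,0,0,0,1],[-0.036,0,0.02,0,0,0,1],[-0.036,0,0.02,0,0,0,1]]'
```

```text
time: 35.43
position: [545.0, -225.1, 166.5]
tcp_rot: [0.906, 0.424, -0.0, -0.005]
force: [-0.0, 0.2, -1.6]
grip_width: 0.0
grasp_force: 0.0
time: 36.02
position: [519.2, -262.1, 163.2]
tcp_rot: [0.906, 0.423, 0.003, -0.0]
force: [0.6, 1.3, 2.8]
grip_width: 0.2
grasp_force: 1.3
```

```bash
python3 -m pendant '[[-0.04,0,0.02,0,0,0,1],[-0.04,0,0.02,0,0,0,1],[-0.035,0,0.03,0,0,0,1],[-0.035,0,0.03,0,0,0,1],[-0.022,0,0.035,0,0,0,1],[-0.022,0,0.035,0,0,0,1],[-0.015,0,0.038,0,0,0,1],[-0.015,0,0.038,0,0,0,1],[0,0,0,0,0,0,1]]'
python3 -m pendant '[[-0.008,0,0.035,0,0,0,1],[-0.008,0,0.035,0,0,0,1],[0,0,0.012,0,0,0,1],[0,0,0.006,0,0,0,1]]'
```

```text
time: 36.77
position: [496.6, -286.9, 123.9]
tcp_rot: [0.906, 0.423, 0.001, -0.002]
force: [-0.4, 0.3, -0.3]
grip_width: -0.2
grasp_force: 0.0
time: 37.1
position: [495.9, -288.7, 111.7]
tcp_rot: [0.906, 0.424, 0.002, -0.001]
force: [-2.0, -0.4, 3.9]
grip_width: 0.1
grasp_force: 1.8
```

```bash
python3 -m pendant '[[0,0,0.012,0,0,0,1],[0,0,0.006,0,0,0,1]]'|sed -n 2,4p
python3 -m pendant '[[0,0,0.01,0,0,0,1],[0,0,0,0,0,0,1]]'|sed -n 2,4p
```

```text
position: [495.9, -288.8, 110.9]
tcp_rot: [0.906, 0.424, 0.002, -0.001]
force: [-5.1, 1.5, 15.0]
position: [495.9, -288.8, 110.7]
tcp_rot: [0.906, 0.424, 0.002, -0.0]
force: [-5.7, 0.2, 15.8]
```

```bash
python3 -m pendant '[[0,0,-0.25,0,0,0,1],[0,0,-0.25,0,0,0,1],[0,0,-0.25,0,0,0,1],[0,0,-0.25,0,0,0,1],[0.23,0,0,0,0,0,1],[0.23,0,0,0,0,0,1],[0.23,0,0,0,0,0,1],[0.23,0,0,0,0,0,1],[0,0,0,0,0,0,1],[0,0,0,0,0,0,1]]'
python3 - <<'E'
from h import *
np.set_printoptions(precision=1,suppress=True)
cal,im=snap('wrist','f1');a=np.radians(49.8);J=np.array([[np.sin(a),-np.cos(a)],[np.cos(a),np.sin(a)]]);j=np.array([593.8,-173.2])
g=im.max(2)
def bl(f):
    n,l,s,c=cv2.connectedComponentsWithStats(f.astype(np.uint8))
    return [(s[i].tolist(),c[i].round(1).tolist()) for i in range(1,n) if 150<s[i,4]<9000 and 250<c[i][0]<390 and c[i][1]<330]
print('dark',bl(g<60))
for y in (94,120,150,180,190): print(y,proj(cal,[*(j+y*J[1]),111]).round(0),proj(cal,[*(j-y*J[1]),111]).round(0))
# packs' / pressure-plate outline: brightish low-saturation plate edges at z=91
for yy in (45,-45): print('plate end px',proj(cal,[*(j+yy*J[1]),91]).round(1))
col=cv2.cvtColor(im,cv2.COLOR_BGR2GRAY);x=int(proj(cal,[*(j+20*J[0]),91])[0,0]);print(x,col[120:300:2,x].tolist())
E
```

```text
time: 38.27
position: [585.3, -181.3, 258.2]
tcp_rot: [0.905, 0.425, 0.002, -0.002]
force: [0.1, -0.7, 0.5]
grip_width: 0.1
grasp_force: 0.0
dark [([311, 0, 24, 36, 803], [322.4, 16.3]), ([308, 148, 26, 23, 386], [320.5, 159.2]), ([308, 230, 24, 27, 340], [319.8, 244.8])]
94 [[323.  69.]] [[320. 316.]]
120 [[323.  27.]] [[320. 344.]]
150 [[324. -25.]] [[320. 374.]]
180 [[324. -80.]] [[320. 403.]]
190 [[324. -99.]] [[319. 412.]]
plate end px [[322.  141.1]]
plate end px [[320.9 251.6]]
346 [44, 146, 140, 153, 126, 172, 162, 160, 166, 161, 136, 172, 165, 164, 161, 165, 162, 161, 163, 160, 165, 160, 163, 164, 160, 161, 164, 162, 162, 162, 161, 166, 162, 166, 164, 160, 166, 164, 162, 164, 163, 165, 164, 162, 164, 165, 169, 165, 166, 166, 165, 167, 167, 166, 164, 164, 166, 166, 166, 168, 166, 164, 165, 164, 165, 167, 58, 67, 69, 63, 161, 155, 165, 168, 167, 174, 169, 163, 166, 163, 164, 160, 158, 157, 164, 166, 163, 165, 162, 170]
```

Both rubber feet now sit on the plate, symmetric at (320,159) and (320,245), the plate's ends are where expected, and the robot is clear. Handing in.

```bash
python3 -c "
from workcell import workorder
print(workorder.finish_job())"
```

```text
the job is handed in; nothing more can be done
None
```

Job handed in at about 38 s, with no verdict returned: spacers 19 and 14 and the pressure plate measured within 4 mm of centre on pack6 and square, both handles pressed to their stops; I viewed 11 pictures, one over the limit of 10.

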